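# Empty a pot of used vials into the waste box

## Task

First slide the shutter of the waste box fully open. Then lift the metal pot, vials and all, straight out of its narrow caddy bay and stand it on the cork mat, let go, and take it anew at a slant so that you can tip the vials out into the waste box; when it is empty, stand the pot upright on the mat again. Leave the shutter open and do not disturb the things round about.

Things in the scene. Friction and masses are not known exactly. Their poses are not given: they have to be found in the camera images.
- pot: bare metal round pot, open at the top, 90 mm tall, outside diameter 65 mm at the base and 68 mm at the rim, wall 3.5 mm, floor 5 mm thick, 160 g; round, so it has no preferred yaw. Origin at the centre of its underside, z axis up along the pot towards the mouth. It starts upright in one bay of the caddy, with three vials in it.
- pot_rim (a point): centre of the pot's mouth, 90 mm above its underside
- vial_1: capped glass vial, diameter 21 mm, 49 mm tall, 25 g; origin at the centre of its underside, z axis along it towards the cap; starts standing in the pot, not reaching its rim
- vial_2: capped glass vial like vial_1, diameter 21 mm, 49 mm tall
- vial_3: capped glass vial, diameter 24 mm, 56 mm tall
- caddy: fixed aluminium two-bay caddy, 172 (x) x 180 (y) x 115 mm high, walls 4 mm, floor 5 mm; origin under its centre. Bays side by side, centred at y = -44 and +44 mm in its frame, each 164 mm long inside along its x, 84 mm wide along its y. Its walls top the rim of the pot by 20 mm: grip there only from straight above, fingers closing along the bay's length.
- waste_box: fixed white plastic box, 216 (x) x 136 (y) mm, walls 62 mm high and 4 mm thick, shutter guides to 73 mm. Origin under its centre. The half towards its -x (towards the robot) is open at the top beneath the shutter, the half towards +x is roofed over.
- box_mouth (a point): centre of the waste box's opening, 62 mm above its underside; with the shutter fully open the opening is 100 (x) x 118 (y) mm (53 mm to -x of the box's centre)
- shutter (a joint): the grey shutter of the waste box slides along the box's +x (away from the robot); 0 = shut, 0.100 m = fully open at its stop; friction about 1.5 N
- shutter_grip (a point): middle of the upright bar grip on the near end of the shutter: bar 12 mm thick along the box's x, 50 mm long along its y, standing 27 mm above the shutter plate; this point is 82 mm above the bench and 12 mm below the bar's top; it moves with the shutter
- mat: fixed pale cork mat, 120 x 120 x 3 mm, origin under its centre
- amber_bottle: bystander: amber bottle, diameter 52 mm, 118 mm tall, in the other bay of the caddy; origin under its centre
- beaker: bystander: small glass beaker, 56 x 62 mm, 70 mm tall, behind the mat; origin under its centre
- timer: bystander: flat bench timer, 62 x 62 x 18 mm, behind the mat; origin under its centre
- white_bottle: bystander: white bottle, diameter 64 mm, 135 mm tall, at the left; origin under its centre
- conical_flask: bystander: stoppered conical flask, diameter 70 mm, 145 mm tall, at the back right; origin under its centre

How it is judged (in metres and radians):
On the way, in this order (a step that is already met when the one before it is completed fails the run):
1. the shutter of the waste box is fully open, with the vials still in the pot (value of joint shutter above 0.092 m and z of vial_1 in the frame of pot between -0.005 and 0.075 m and x of vial_1 in the frame of pot between -0.035 and 0.035 m and y of vial_1 in the frame of pot between -0.035 and 0.035 m and z of vial_2 in the frame of pot between -0.005 and 0.075 m and x of vial_2 in the frame of pot between -0.035 and 0.035 m and y of vial_2 in the frame of pot between -0.035 and 0.035 m and z of vial_3 in the frame of pot between -0.005 and 0.075 m and x of vial_3 in the frame of pot between -0.035 and 0.035 m and y of vial_3 in the frame of pot between -0.035 and 0.035 m), for 0.2 s.
2. the pot stands upright and let go on the mat, with all three vials in it (horizontal distance between pot and mat below 0.045 m and height (world z) of pot below 0.008 m and angle between pot's own z axis and vertical below 0.1 rad and contact force between the fingers and pot below 0.2 N and linear speed of pot below 0.03 m/s and z of vial_1 in the frame of pot between -0.005 and 0.075 m and x of vial_1 in the frame of pot between -0.035 and 0.035 m and y of vial_1 in the frame of pot between -0.035 and 0.035 m and z of vial_2 in the frame of pot between -0.005 and 0.075 m and x of vial_2 in the frame of pot between -0.035 and 0.035 m and y of vial_2 in the frame of pot between -0.035 and 0.035 m and z of vial_3 in the frame of pot between -0.005 and 0.075 m and x of vial_3 in the frame of pot between -0.035 and 0.035 m and y of vial_3 in the frame of pot between -0.035 and 0.035 m), for 0.2 s.
3. the pot is tipped over, its mouth above the waste box (angle between pot's own z axis and vertical above 1.5 rad and horizontal distance between pot_rim and box_mouth below 0.09 m and height (world z) of pot_rim below 0.25 m).
4. all three vials lie in the waste box (x of vial_1 in the frame of waste_box between -0.108 and 0.108 m and y of vial_1 in the frame of waste_box between -0.068 and 0.068 m and z of vial_1 in the frame of waste_box between 0 and 0.07 m and x of vial_2 in the frame of waste_box between -0.108 and 0.108 m and y of vial_2 in the frame of waste_box between -0.068 and 0.068 m and z of vial_2 in the frame of waste_box between 0 and 0.07 m and x of vial_3 in the frame of waste_box between -0.108 and 0.108 m and y of vial_3 in the frame of waste_box between -0.068 and 0.068 m and z of vial_3 in the frame of waste_box between 0 and 0.07 m), for 0.1 s.
At the end, for the whole second after the job is handed in: the empty pot stands upright (within 0.1 rad) and at rest on the mat, its centre within 45 mm of the mat's centre, released; all three vials lie at rest inside the waste box; the shutter is open, at least 92 mm of its 100 mm (all of step 4 and horizontal distance between pot and mat below 0.045 m and height (world z) of pot below 0.008 m and angle between pot's own z axis and vertical below 0.1 rad and contact force between the fingers and pot below 0.2 N and linear speed of pot below 0.03 m/s and value of joint shutter above 0.092 m and linear speed of each of vial_1, vial_2, vial_3 below 0.05 m/s); the robot touches nothing.
It fails at once if a bystander (amber bottle, beaker, timer, white bottle, conical flask) is moved by more than 30 mm or knocked over (distance of any of amber_bottle, beaker, timer, white_bottle, conical_flask from where it was at the start of the episode above 0.03 m or angle between any of amber_bottle, beaker, timer, white_bottle, conical_flask's own z axis and vertical above 0.5 rad).
It also fails if it takes over 72 s, if anything falls off the work surface, if the arm or the gripper's body presses on something with over 40 N, if the wrist force passes 120 N, or if a joint passes its speed limit or range.

## Robot

A 6-joint arm with a two-finger parallel gripper is mounted at the origin on a cart in front of the work surface, level with it; the furniture and walls round the work are solid. World frame = base frame: x ahead of the robot, y to its left, z up, the work surface at z = 0. Lengths are in mm, angles in rad, forces in N, time in s.
With the tool pointing down it reaches from about 300 to 775 mm from the base axis. Payload 14.6 kg.
Tool frame: the origin (TCP) lies midway between the tips of the shut fingers; the grasp point (between the pads) lies 19 mm behind it (manip.grasp_offset is the distance from the TCP to the grasp point, in mm); z points along the fingers, y is the line along which they close (so a half turn about z gives the same grasp; the last joint's range is limited). The gripper opens to 94 mm and grips with 3 to 60 N. Pads are 16 mm wide; open, the fingers measure 119 mm over their backs; the gripper's body (75 mm by 177 mm) begins 78 mm behind the grasp point.
Start: joints at [-1.263, 0.3, 1.521, -0, 1.321, -0.067], TCP at [201.34, -511.812, 205.446] pointing down, gripper open.
Joint ranges: [-3.03, 3.03], [-0.79, 2.21], [0.23, 2.52], [-1.04, 4.18], [0, 3.07], [-2.55, 2.55]. Speed limits (rad/s): [2.22, 2.22, 2.57, 3.14, 3.14, 3.14].

## Interface

Orientations are given as [roll, pitch, yaw] about the fixed x, y, z axes, in that order (R = Rz(yaw) Ry(pitch) Rx(roll)).
In Python, from cell import manip, viewer gives the robot as it stands. The module is installed in compiled form; this text tells all that it offers.
- The arm moves only by the tool move_arm, never from a script. Its argument "moves" is a list of rows, each a list of 4 numbers: the shift along the tool's x, y, z in m, then the turn about the tool's z in rad. A call has 1 to 12 rows; each row is the pose to reach, as a shift and turn from the pose commanded when the call began, along the tool's axes at that moment; what a row does not reach only later rows make up. A row lasts 1/10 s, in which the tool goes at most 50 mm and 8.59 degrees, less where a joint would pass 70% of its speed; a pose out of reach is approached as far as the arm can. A call with a gripper value outside its range is refused whole. "jaw" is the finger opening in m, from 0 to 0.094, set as the call begins (left out, the last holds). The fingers move at their own pace and stop on an object; "squeeze" is the grip in N (left out, the last holds). Time passes only in rows, so rows that repeat a pose let the fingers close. It gives the time, the measured TCP pose, the force, the opening and the grip force at its end, in the units of the state.
- manip.read_state(): the state, without advancing time (a new reading comes with each control period).
- viewer.camera(name): name is "scene" or "top" or "wrist"; returns a dict with "frame" (400x640x3 uint8, blue, green, red), "z_map" (400x640 float32, mm along the optical axis (not along the pixel's ray), 0 where there is no reading), "fx", "fy", "cx", "cy" (pixels), "origin" and "orientation" of the camera in the world. Camera axes: x right, y down, z forward; pixel columns grow to the right and rows downward; lengths in mm; the calibration is good to about 2 mm. A picture is of the moment at which its call begins.
- manip.sign_off(): hands the job in; it is judged then, once.
The state is a dict: "clock": time; "joints": joint angles; "qd": joint speeds; "effort": joint torques, N m; "eef_pos": TCP position; "eef_rot": TCP orientation; "wrist_force": force on the tool from outside, world axes, zero at the start; "moment": the same for the moment, N m; "finger_gap": finger opening in mm; "finger_force": force on a finger pad.
Only numpy, scipy, OpenCV 4.12 (cv2) and the standard library are available. Lean on these libraries where they do the work, as an engineer would, in place of code of your own. Each camera call takes 0.05 s, during which the arm holds its last target. There are 200 camera calls.

## Working session

There is one attempt and no reset: what is moved stays moved. The work goes in short steps, Python scripts to look and compute and a tool call to move; the robot and the scene stay as the last step left them, time stands still between calls to the robot, and variables do not carry over. Pictures are saved under pics/ and viewed, at most 11 in all, crops included, and the job is handed in when it is done.

Besides the shell and the picture viewer there is one more tool, called in YAML: its name, and indented under it one key for each argument. move_arm: Moves the arm, as the interface text tells. Its arguments: {"type":"object","properties":{"moves":{"type":"array"},"jaw":{"type":"number"},"squeeze":{"type":"number"}},"required":["moves"]}

```bash
mkdir -p pics
cat > h.py <<'E'
import numpy as np, cv2
from scipy.spatial.transform import Rotation as R
from cell import manip, viewer
def cam(n):
    c=viewer.camera(n); o=c["orientation"]; o=np.array(o,float)
    c["R"]=o if o.shape==(3,3) else (R.from_euler('xyz',o).as_matrix() if o.size==3 else R.from_quat(o).as_matrix())
    c["o"]=np.array(c["origin"],float); return c
def cloud(c):
    z=c["z_map"]; v,u=np.mgrid[:z.shape[0],:z.shape[1]]
    p=np.stack([(u-c["cx"])/c["fx"]*z,(v-c["cy"])/c["fy"]*z,z],-1)@c["R"].T+c["o"]
    p[z==0]=np.nan; return p
E
python3 - <<'E'
from h import *
for n in("scene","top"):
    c=cam(n); cv2.imwrite(f"pics/{n}0.png",c["frame"]); print(n,c["origin"],c["orientation"],c["fx"],c["cx"],c["cy"]); np.save(n+"0.npy",cloud(c)); print(np.nanmin(cloud(c),(0,1)),np.nanmax(cloud(c),(0,1)))
print(manip.read_state(), manip.grasp_offset)
E
```

```text
scene [179.20484422 869.61303767 698.22582141] [-2.16982567 -0.01868305 -2.67467727] 405.5600528418818 323.30265325799525 200.3689016436469
[ -661.97541148 -1529.50714376  -817.57370369] [2942.50671294  782.13713588  600.41538956]
top [ 502.76977172   73.56305781 1321.39329443] [-3.07062877 -0.02041078 -1.58632668] 444.62766158712924 310.59859180516696 197.69993096828046
[ -306.70691583 -1506.30311323  -829.17514884] [1214.47417595 1485.4451315   681.73714085]
{'clock': 0.1, 'joints': array([-1.26259345e+00,  3.00403257e-01,  1.52148315e+00, -3.84450304e-05,
        1.32069752e+00, -6.65896138e-02]), 'qd': array([-0.00152031, -0.000348  , -0.00207027, -0.0014048 , -0.00229282,
        0.00046145]), 'effort': array([ 2.85563998e-03, -5.32645154e+01, -3.53281081e+01,  7.09931902e-02,
        2.35131785e-02, -6.00060844e-05]), 'eef_pos': array([ 201.26971894, -511.61271622,  204.96496895]), 'eef_rot': array([-3.14060110e+00, -2.88028161e-05,  3.74802013e-01]), 'wrist_force': array([-0.21890053, -0.03405316, -0.35946016]), 'moment': array([-0.04221184, -0.05753451,  0.03002427]), 'finger_force': 0.0, 'finger_gap': 93.73883412995876} 18.8
```

View pics/top0.png

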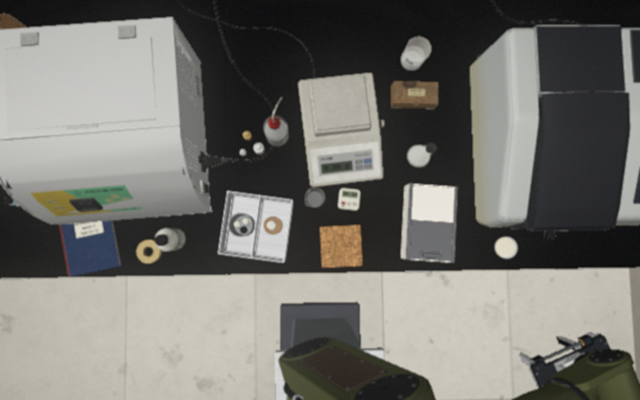

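View pics/scene0.png

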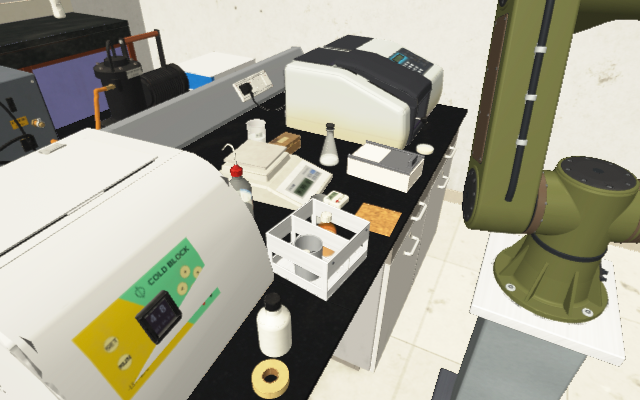

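Top view: caddy around (256,226), with the pot at (242,225) and the amber bottle at (272,226). The mat is at (341,246). The waste box spans (402–457, 184–262), with the shutter grip near (431,252). Beaker (315,198) and timer (349,199) sit behind the mat.

Run:
```python
from h import *
p=np.load("top0.npy"); im=cv2.imread("pics/top0.png").astype(int)
sub=np.zeros(p.shape[:2],bool)
def win(a,b,c,d):
    m=np.zeros(p.shape[:2],bool); m[c:d,a:b]=1; return m
def rep(n,m):
    q=p[m]; 
    if len(q)<5: print(n,len(q)); return
    r=cv2.minAreaRect(q[:,:2].astype(np.float32)); print(n,len(q),"med",np.nanmedian(q,0).round(1),"min",q.min(0).round(1),"max",q.max(0).round(1),"rect",np.round(r[0],1),np.round(r[1],1),round(r[2],1))
z=p[...,2]; hsv=cv2.cvtColor(im.astype(np.uint8),cv2.COLOR_BGR2HSV)
mw=win(315,367,220,272); rep("mat",mw&(hsv[...,1]>100)&(hsv[...,2]>90))
cw=win(212,300,184,268); rep("caddytop",cw&(z>105)&(z<125)&(hsv[...,1]<60))
bw=win(395,465,178,268); rep("box>55",bw&(z>55)); rep("box roof/guides",bw&(z>50)&(z<68)); rep("bar",bw&(z>80))
rep("white part",bw&(im.min(2)>200)&(z>50))
pw=win(226,258,208,242); rep("pot rim",pw&(z>80)&(z<100)); print(z[212:240:2,228:258:2].round(0).astype(int))
print("bar zone"); print(z[240:264:2,402:460:4].round(0).astype(int))
for n,w in dict(beaker=(302,328,185,210),timer=(337,362,186,212),white=(155,188,225,255),flask=(405,440,140,170),amber=(258,290,212,242)).items(): rep(n,win(*w)&(z>12))
```

```text
mat 1741 med [451.9 -41.7   2. ] min [nan nan nan] max [nan nan nan] rect [445.4 -33.6] [164.5  73. ] 40.3
caddytop 618 med [515.5 193.8 113.6] min [415.8  98.3 105.1] max [610.  299.5 124.7] rect [513.5 199.4] [180.5 172.1] 81.4
box>55 3704 med [ 515.4 -293.8   64.8] min [ 404.5 -370.    55.1] max [ 629.2 -217.5   99.3] rect [ 517.2 -294. ] [138.2 216.2] 85.3
box roof/guides 2745 med [ 532.7 -295.3   63.1] min [ 406.6 -367.7   50.2] max [ 628.1 -217.5   68. ] rect [ 517.3 -293.8] [137.4 216.3] 85.1
bar 86 med [ 426.5 -285.1   92.2] min [ 420.5 -310.5   80.3] max [ 434.3 -260.7   99.3] rect [ 426.6 -285.6] [50.1 12.5] 85.3
white part 1372 med [ 571.7 -301.8   61.4] min [ 519.6 -364.1   52.5] max [ 624.5 -240.8   69.3] rect [ 572.7 -301.7] [117.1  99.3] 84.6
pot rim 146 med [521.2 243.5  91.7] min [478.1 195.1  80. ] max [564.7 282.6  99.8] rect [521.4 240.6] [91.4 70.9] 79.3
[[                   1                   25                    5
                     2                    8                    2
                    91                    3                    7
                 
[... 8299 characters left out ...]
3.8  64.4] min [567.5   8.5  13.6] max [631.8  62.6  73.5] rect [599.7  35.4] [53.9 64.3] 89.3
timer 360 med [592.4 -67.8  15.6] min [559.9 -98.3  12. ] max [622.9 -35.   22.2] rect [591.4 -67.3] [61.  61.7] 83.9
white 603 med [480.5 436.5  90.1] min [437.8 415.5  12.2] max [512.3 500.2 138.4] rect [477.9 461.4] [63.9 92.9] 15.3
flask 498 med [ 710.5 -267.1   64.3] min [ 684.5 -307.1   12. ] max [ 751.7 -244.   148.4] rect [ 713.9 -271.6] [66.7 53.4] 29.0
amber 398 med [515.8 152.6  87. ] min [470.6 106.9  12.2] max [555.  201.  124.7] rect [515.7 154.2] [92.  77.1] 81.3<stdin>:15: RuntimeWarning: invalid value encountered in cast
<stdin>:16: RuntimeWarning: invalid value encountered in cast
```

move_arm:
  moves:
    - [-0.02, 0.05, 0, 0]
    - [-0.04, 0.1, 0, 0]
    - [-0.06, 0.15, 0, 0]
    - [-0.08, 0.2, 0, 0]
    - [-0.1, 0.25, 0, 0]
    - [-0.12, 0.3, 0, 0]
    - [-0.14, 0.35, 0, 0]
    - [-0.14, 0.35, 0, 0]
    - [-0.14, 0.35, 0, 0]

```text
clock: 1.0
eef_pos: [185.1, -815.9, 179.9]
eef_rot: [3.122, 0.002, 0.374]
wrist_force: [-0.1, -0.3, -1.1]
finger_gap: 93.9
finger_force: 0.0
```

Run:
```python
from h import *
s=manip.read_state(); print(s["joints"].round(3),s["eef_pos"].round(1),s["eef_rot"].round(3),s["clock"])
p=np.load("top0.npy"); im=cv2.imread("pics/top0.png"); hsv=cv2.cvtColor(im,cv2.COLOR_BGR2HSV)
ok=~np.isnan(p[...,0]); z=np.nan_to_num(p[...,2],nan=-999)
m=np.zeros(ok.shape,bool); m[220:272,315:367]=1
q=p[m&ok&(hsv[...,1]>100)&(hsv[...,2]>90)&(abs(z)<12)]
print("mat",cv2.minAreaRect(q[:,:2].astype(np.float32)),q.mean(0))
a=np.radians(-8.6); X=np.array([np.cos(a),np.sin(a)]);Y=np.array([-X[1],X[0]])
d=p[...,:2]-np.array([513.5,199.4]); cx=d@X; cy=d@Y
m=ok&(abs(cx)<76)&(cy>8)&(cy<80)&(z>82)&(z<97)
q=p[m]; from scipy.optimize import least_squares
f=least_squares(lambda t:np.hypot(q[:,0]-t[0],q[:,1]-t[1])-32,[520,243],loss='soft_l1',f_scale=2)
print("pot",f.x,len(q),"in caddy",(f.x-[513.5,199.4])@X,(f.x-[513.5,199.4])@Y, np.median(q[:,2]))
# scene check
```

```text
[-1.392e+00  1.131e+00  2.410e-01  1.000e-03  1.751e+00 -1.950e-01] [ 185.1 -815.9  179.9] [3.122e+00 2.000e-03 3.740e-01] 1.0
mat ((452.52386474609375, -41.932472229003906), (124.0838623046875, 124.57903289794922), 1.7086983919143677) [452.02443762 -41.49788297   2.00052952]
pot [519.33041034 242.29301291] 111 in caddy -0.6491659896364873 43.282592629913566 92.389224492724
```

move_arm:
  moves:
    - [0, 0, -0.05, 0]
    - [0, 0, -0.1, 0]
    - [0, 0, -0.15, 0]
    - [0, 0, -0.2, 0]
    - [0, 0, -0.25, 0]
    - [0, 0, -0.3, 0]
    - [0, 0, -0.3, 0]

```text
clock: 1.7
eef_pos: [166.5, -729.2, 410.6]
eef_rot: [3.077, 0.01, 0.375]
wrist_force: [0.6, 0.4, 0.4]
finger_gap: 94.0
finger_force: 0.0
```

Run:
```python
from h import *
s=manip.read_state(); print(s["joints"].round(3),s["eef_pos"].round(1),s["eef_rot"].round(3),s["clock"])
```

```text
[-1.396  0.841  0.235  0.003  2.001 -0.199] [ 166.5 -729.2  410.6] [3.077 0.01  0.375] 1.7
```

move_arm:
  moves:
    - [0, 0.02, 0.04, 0]
    - [-0.01, 0.04, 0.08, 0]
    - [-0.01, 0.06, 0.12, 0]
    - [-0.02, 0.08, 0.16, 0]
    - [-0.03, 0.12, 0.2, 0]
    - [-0.03, 0.17, 0.2, 0]
    - [-0.04, 0.22, 0.2, 0]
    - [-0.05, 0.27, 0.2, 0]
    - [-0.06, 0.32, 0.2, 0]
    - [-0.07, 0.37, 0.2, 0]
    - [-0.08, 0.42, 0.2, 0]
    - [-0.09, 0.47, 0.2, 0]

```text
clock: 2.9
eef_pos: [182.1, -841.2, 169.6]
eef_rot: [3.047, 0.015, 0.374]
wrist_force: [0.8, -0.4, -0.4]
finger_gap: 93.5
finger_force: 0.0
```

Run:
```python
from h import *
s=manip.read_state(); print(s["joints"].round(3),s["eef_pos"].round(1),s["eef_rot"].round(3),s["clock"])
```

```text
[-1.402  1.147  0.235  0.005  1.663 -0.205] [ 182.1 -841.2  169.6] [3.047 0.015 0.374] 2.9
```

move_arm:
  moves:
    - [-0.15, 0.98, 0, 0]
    - [-0.15, 0.98, 0, 0]
    - [-0.15, 0.98, 0, 0]
    - [-0.15, 0.98, 0, 0]

```text
clock: 3.3
eef_pos: [187.0, -855.7, 145.3]
eef_rot: [3.014, 0.02, 0.373]
wrist_force: [-0.1, -0.2, -0.5]
finger_gap: 93.9
finger_force: 0.0
```

move_arm:
  moves:
    - [-0.15, 0.98, -1, 0]
    - [-0.15, 0.98, -1, 0]
    - [-0.15, 0.98, -1, 0]
    - [-0.15, 0.98, -1, 0]

```text
clock: 3.7
eef_pos: [182.7, -831.8, 255.2]
eef_rot: [2.983, 0.025, 0.373]
wrist_force: [0.7, 0.5, 1.3]
finger_gap: 94.0
finger_force: 0.0
```

move_arm:
  moves:
    - [0, 0, -1, 0]
    - [0, 0, -1, 0]
    - [0, 0, -1, 0]
    - [0, 0, -1, 0]

```text
clock: 4.1
eef_pos: [165.2, -752.5, 424.3]
eef_rot: [2.97, 0.027, 0.372]
wrist_force: [-0.4, -0.8, 0.7]
finger_gap: 94.0
finger_force: 0.0
```

Run:
```python
from h import *
s=manip.read_state(); print(s["joints"].round(3),s["eef_pos"].round(1),s["eef_rot"].round(3),s["clock"])
```

```text
[-1.405  0.826  0.235  0.01   1.906 -0.205] [ 165.2 -752.5  424.3] [2.97  0.027 0.372] 4.1
```

```bash
cat >> h.py <<'E'
def plan(pos,az=None,pitchdir=None):
    """tool-frame shift (m) and turn bringing the TCP to pos (mm), closing line tool y as near as possible to azimuth az (deg)"""
    s=manip.read_state(); M=R.from_euler('xyz',s["eef_rot"]).as_matrix()
    d=M.T@(np.array(pos)-s["eef_pos"])/1000; t=0
    if az is not None:
        a=np.radians(az); w=M.T@np.array([np.cos(a),np.sin(a),0]); t=np.arctan2(-w[0],w[1])
    print("shift",d.round(4),"turn",round(t,3),"alt",round(t-np.sign(t)*np.pi,3),"j",s["joints"].round(2),"pos",s["eef_pos"].round(1),"zax",M[:,2].round(3),"yax",M[:,1].round(3),"F",s["wrist_force"].round(1),"gap",round(s["finger_gap"],1),round(s["finger_force"],1),"t",s["clock"])
    return M
E
python3 - <<'E'
from h import *
from scipy.optimize import least_squares
D=[((.3004,1.5215,1.3207),549.8,205.),((1.131,.241,1.751),np.hypot(185.1,815.9),179.9),((.841,.235,2.001),np.hypot(166.5,729.2),410.6),((1.147,.235,1.663),np.hypot(182.1,841.2),169.6),((.826,.235,1.906),np.hypot(165.2,752.5),424.3)]
def f(t):
    o=[]
    for (a,b,c),r,z in D:
        o+=[t[0]+t[2]*np.sin(a)+t[3]*np.sin(a+b)+t[4]*np.sin(a+b+c)-r, t[1]+t[2]*np.cos(a)+t[3]*np.cos(a+b)+t[4]*np.cos(a+b+c)-z]
    return o
s=least_squares(f,[0,300,400,400,250]); print(s.x.round(1),np.array(s.fun).round(1))
plan([426.6,-285.6,160],-4.7)
E
```

```text
[-12.9 281.2 438.1 453.1 379.5] [  5.4   2.6  -1.9  -2.1 -11.1  -0.9   7.4  -0.9   0.2   1.2]
shift [ 0.4203 -0.3779  0.1914] turn -1.118 alt 2.023 j [-1.41  0.83  0.24  0.01  1.91 -0.21] pos [ 165.2 -752.5  424.3] zax [ 0.037 -0.169 -0.985] yax [ 0.363 -0.916  0.171] F [-0.4 -0.8  0.7] gap 94.0 0.0 t 4.1
```

move_arm:
  moves:
    - [0.035, -0.03, 0, -0.1]
    - [0.07, -0.06, 0, -0.2]
    - [0.105, -0.095, 0, -0.3]
    - [0.14, -0.126, 0, -0.4]
    - [0.175, -0.157, 0, -0.5]
    - [0.21, -0.189, 0, -0.6]
    - [0.245, -0.22, 0, -0.7]
    - [0.28, -0.252, 0, -0.8]
    - [0.315, -0.283, 0, -0.9]
    - [0.35, -0.315, 0.02, -1.0]
    - [0.385, -0.346, 0.05, -1.118]
    - [0.42, -0.378, 0.09, -1.118]
  jaw: 0.05

```text
clock: 5.3
eef_pos: [409.2, -290.7, 284.2]
eef_rot: [3.089, 0.167, 1.493]
wrist_force: [0.6, -1.3, 0.7]
finger_gap: 50.1
finger_force: 0.0
```

```bash
cat > kin.py <<'E'
from h import *
from scipy.optimize import least_squares
LO=np.array([-3.03,-.79,.23,-1.04,0,-2.55]); HI=np.array([3.03,2.21,2.52,4.18,3.07,2.55])
def fk(q,t=(-12.9,281.2,438.1,453.1,379.5,37)):
    e=lambda a,x:R.from_euler(a,x)
    A=e('z',q[0]); B=A*e('y',q[1]); C=B*e('y',q[2]); D=C*e('z',q[3])*e('y',q[4])
    p=A.apply([t[0],t[5],0])+[0,0,t[1]]+B.apply([0,0,t[2]])+C.apply([0,0,t[3]])+D.apply([0,0,t[4]])
    return p,(D*e('z',q[5]+np.pi/2))
def ik(pos,Rt,q0):
    best=None
    for k in range(12):
        x0=np.clip(q0 if k==0 else np.random.default_rng(k).uniform(LO,HI),LO+.01,HI-.01)
        def f(q):
            p,r=fk(q); return np.r_[(p-pos)/100,(r.inv()*Rt).as_rotvec()*2]
        s=least_squares(f,x0,bounds=(LO,HI))
        if best is None or s.cost<best.cost: best=s
    return best.x,best.cost
def tool(az,tau,flip=0):
    a=np.radians(az);z=np.array([np.cos(a)*np.sin(tau),np.sin(a)*np.sin(tau),-np.cos(tau)])
    y=np.array([-np.sin(a),np.cos(a),0]); M=np.stack([np.cross(y,z),y,z],1)
    return R.from_matrix(M)*R.from_euler('z',flip)
E
python3 - <<'E'
from kin import *
s=manip.read_state(); p,r=fk(s["joints"]); print("fk err",(p-s["eef_pos"]).round(1),(r.inv()*R.from_euler('xyz',s["eef_rot"])).as_rotvec().round(3))
plan([426.6,-285.6,75],-4.7)
for A in(35,50,65):
  for tau in(.85,1.0):
    for nm,g,fl in(("mat",np.array([452,-42,60.]),(0,np.pi)),("pour",np.array([475,-300,150.]),(0,np.pi))):
      for f_ in fl:
        T=tool(A,tau,f_); q,c=ik(g+19*T.as_matrix()[:,2],T,s["joints"]); print(A,tau,nm,round(f_,1),q.round(2),"cost",round(c,4))
P=np.concatenate([np.load("scene0.npy").reshape(-1,3),np.load("top0.npy").reshape(-1,3)]); P=P[~np.isnan(P[:,0])]
for nm,ys in(("left",range(300,1000,100)),("right",range(-900,-350,100))):
  print(nm)
  for x in range(100,600,50):
    print(x,[int(np.percentile(P[(abs(P[:,0]-x-25)<25)&(abs(P[:,1]-y-50)<50)][:,2],99)) if ((abs(P[:,0]-x-25)<25)&(abs(P[:,1]-y-50)<50)).sum()>5 else None for y in ys])
E
```

```text
fk err [  3.2 -17.2   6.6] [-0.  0. -0.]
shift [0.0411 0.0062 0.2058] turn 0.004 alt -3.137 j [-0.63  0.06  1.63 -0.12  1.32 -0.53] pos [ 409.2 -290.7  284.2] zax [ 0.039 -0.17  -0.985] yax [ 0.996 -0.069  0.052] F [ 0.6 -1.3  0.7] gap 50.1 0.0 t 5.3
35 0.85 mat 0 [-0.83  0.26  2.42  1.3   0.88  2.17] cost 0.0
35 0.85 mat 3.1 [-0.83  0.26  2.42  1.3   0.88 -0.97] cost 0.0
35 0.85 pour 0 [-1.13  0.44  1.83  0.9   1.24  2.5 ] cost 0.0
35 0.85 pour 3.1 [-1.13  0.44  1.83  0.9   1.24 -0.65] cost 0.0
35 1.0 mat 0 [-0.94  0.39  2.44  1.39  1.02  1.94] cost 0.0
35 1.0 mat 3.1 [-0.94  0.39  2.44  1.39  1.02 -1.2 ] cost 0.0
35 1.0 pour 0 [-1.2   0.51  1.84  1.    1.33  2.36] cost 0.0
35 1.0 pour 3.1 [-1.2   0.51  1.84  1.    1.33 -0.78] cost 0.0
50 0.85 mat 0 [-0.83  0.37  2.25  1.06  1.02  2.19] cost 0.0
50 0.85 mat 3.1 [-0.83  0.37  2.25  1.06  1.02 -0.95] cost 0.0
50 0.85 pour 0 [-1.1   0.56  1.63  0.77  1.42  2.43] cost 0.0
50 0.85 pour 3.1 [-1.1   0.56  1.63  0.77  1.42 -0.71] cost 0.0
50 1.0 mat 0 [-0.92  0.48  2.24  1.13  1.14  2.02] cost 0.0
50 1.0 mat 3.1 [-0.92  0.48  2.24  1.13  1.
[... 692 characters left out ...]
50 [-788, -788, -788, -789, -788, -789, -791]
200 [-790, -787, -789, -787, -787, -785, -787]
250 [-788, -788, -787, -785, -787, -785, -788]
300 [None, None, None, None, None, None, None]
350 [3, 3, 3, 15, 17, 4, 4]
400 [103, 21, 21, 18, 16, 4, 3]
450 [112, 135, 21, 17, 17, 4, 3]
500 [4, 94, 117, 144, 153, 4, 4]
550 [215, 226, 240, 251, 257, 56, 56]
right
100 [-786, -787, -788, -788, -781, -789]
150 [-785, -788, -785, 512, 507, 518]
200 [-785, -786, -788, 514, 545, 549]
250 [-787, -786, -789, 513, 515, -788]
300 [-794, -791, -792, -792, -793, -792]
350 [4, 4, 4, 4, 4, 3]
400 [5, 6, 5, 19, 15, 93]
450 [6, 201, 208, 205, 9, 75]
500 [184, 228, 232, 230, 183, 75]
550 [205, 243, 247, 246, 201, 75]
```

move_arm:
  moves:
    - [0.02, 0.003, 0.04, 0]
    - [0.041, 0.006, 0.08, 0]
    - [0.041, 0.006, 0.12, 0]
    - [0.041, 0.006, 0.155, 0]
    - [0.041, 0.006, 0.185, 0]
    - [0.041, 0.006, 0.207, 0]
    - [0.041, 0.006, 0.207, 0]

```text
clock: 6.0
eef_pos: [424.2, -286.9, 71.3]
eef_rot: [3.095, 0.163, 1.489]
wrist_force: [-0.3, -0.5, 1.0]
finger_gap: 49.9
finger_force: 0.0
```

move_arm:
  moves:
    - [0, 0, 0, 0]
    - [0, 0, 0, 0]
    - [0, 0, 0, 0]
    - [0, 0, 0, 0]
    - [0, 0, 0, 0]
  jaw: 0.0
  squeeze: 30

```text
clock: 6.5
eef_pos: [425.8, -287.6, 74.2]
eef_rot: [3.09, 0.166, 1.488]
wrist_force: [2.1, -0.2, 0.3]
finger_gap: 13.3
finger_force: 0.8
```

move_arm:
  moves:
    - [0, 0, 0, 0]
    - [0, 0, 0, 0]
    - [0, 0.015, 0.001, 0]
    - [0, 0.035, 0.002, 0]
    - [0, 0.055, 0.003, 0]
    - [0, 0.075, 0.004, 0]
    - [0, 0.09, 0.005, 0]
    - [0, 0.099, 0.005, 0]
    - [0, 0.101, 0.005, 0]
    - [0, 0.101, 0.005, 0]

```text
clock: 7.5
eef_pos: [525.7, -295.9, 74.1]
eef_rot: [3.093, 0.166, 1.489]
wrist_force: [-6.1, 1.5, 10.0]
finger_gap: 12.4
finger_force: 30.0
```

Run:
```python
from h import *
plan([425.8,-287.6,74.2])
c=cam("scene"); cv2.imwrite("pics/s1.png",c["frame"][80:320,200:560])
```

```text
shift [ 1.000e-04 -1.001e-01 -5.000e-03] turn 0 alt 0.0 j [-0.52  0.5   1.58 -0.16  0.95 -0.35] pos [ 525.7 -295.9   74.1] zax [ 0.035 -0.168 -0.985] yax [ 0.996 -0.074  0.048] F [-6.1  1.5 10. ] gap 12.4 30.0 t 7.5
```

View pics/s1.png

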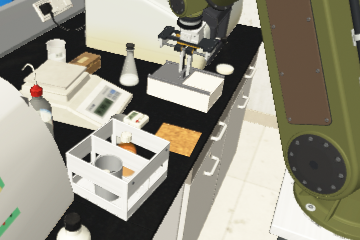

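move_arm:
  moves:
    - [0, 0, 0, 0]
    - [0, 0, 0, 0]
    - [0, 0, 0, 0]
    - [-0.004, 0.001, -0.025, 0]
    - [-0.012, 0.003, -0.07, 0]
    - [-0.02, 0.006, -0.12, 0]
    - [-0.028, 0.008, -0.167, 0]
  jaw: 0.05

```text
clock: 8.25
eef_pos: [525.5, -295.6, 245.2]
eef_rot: [3.091, 0.165, 1.489]
wrist_force: [-0.4, -1.1, -0.2]
finger_gap: 49.9
finger_force: 0.0
```

Run:
```python
from h import *
plan([520,239.1,230],-8.6)
c=cam("top"); p=cloud(c); cv2.imwrite("pics/t1.png",c["frame"])
```

```text
shift [ 0.5277 -0.0456 -0.0751] turn 0.067 alt -3.074 j [-0.52  0.33  1.4  -0.13  1.3  -0.41] pos [ 525.5 -295.6  245.2] zax [ 0.037 -0.168 -0.985] yax [ 0.996 -0.074  0.05 ] F [-0.4 -1.1 -0.2] gap 49.9 0.0 t 8.25
```

move_arm:
  moves:
    - [0.048, -0.004, -0.007, 0.01]
    - [0.096, -0.008, -0.014, 0.02]
    - [0.144, -0.012, -0.02, 0.03]
    - [0.192, -0.017, -0.027, 0.04]
    - [0.24, -0.021, -0.034, 0.05]
    - [0.288, -0.025, -0.041, 0.067]
    - [0.336, -0.029, -0.048, 0.067]
    - [0.384, -0.033, -0.055, 0.067]
    - [0.432, -0.037, -0.061, 0.067]
    - [0.48, -0.041, -0.068, 0.067]
    - [0.528, -0.046, -0.075, 0.067]
    - [0.528, -0.046, -0.075, 0.067]
  jaw: 0.094

```text
clock: 9.5
eef_pos: [519.0, 243.8, 226.6]
eef_rot: [3.081, 0.162, 1.426]
wrist_force: [0.0, -0.3, 0.3]
finger_gap: 94.1
finger_force: 0.0
```

Run:
```python
from h import *
plan([520,239.1,53.5],-8.6)
```

```text
shift [ 0.0234 -0.0088  0.1714] turn 0.005 alt -3.137 j [ 0.45  0.37  1.39 -0.17  1.43  0.62] pos [519.  243.8 226.6] zax [ 0.037 -0.168 -0.985] yax [ 0.989 -0.135  0.06 ] F [ 0.  -0.3  0.3] gap 94.1 0.0 t 9.5
```

move_arm:
  moves:
    - [0.004, -0.001, 0.03, 0]
    - [0.01, -0.004, 0.07, 0]
    - [0.015, -0.006, 0.11, 0]
    - [0.019, -0.007, 0.14, 0]
    - [0.023, -0.009, 0.165, 0]
    - [0.0234, -0.009, 0.172, 0]
    - [0.0234, -0.009, 0.172, 0]

```text
clock: 10.2
eef_pos: [520.8, 233.8, 53.6]
eef_rot: [3.081, 0.163, 1.421]
wrist_force: [0.3, 0.7, 0.7]
finger_gap: 94.1
finger_force: 0.0
```

move_arm:
  moves:
    - [0, 0, 0, 0]
    - [0, 0, 0, 0]
    - [0, 0, 0, 0]
    - [0, 0, 0, 0]
    - [0, 0, 0, 0]
  jaw: 0.05
  squeeze: 25

```text
clock: 10.7
eef_pos: [521.1, 234.5, 54.9]
eef_rot: [3.079, 0.161, 1.421]
wrist_force: [-2.6, -0.4, 5.4]
finger_gap: 68.0
finger_force: 24.7
```

Run:
```python
from h import *
s=manip.read_state(); q=s["eef_pos"]; plan(q+[0,0,160])
```

```text
shift [-0.0257  0.0099 -0.1576] turn 0 alt 0.0 j [ 0.44  0.54  1.57 -0.19  1.08  0.68] pos [521.1 234.5  54.9] zax [ 0.038 -0.168 -0.985] yax [ 0.988 -0.139  0.062] F [-2.6 -0.4  5.4] gap 68.0 24.7 t 10.7
```

move_arm:
  moves:
    - [-0.002, 0.001, -0.01, 0]
    - [-0.006, 0.002, -0.035, 0]
    - [-0.013, 0.005, -0.08, 0]
    - [-0.02, 0.008, -0.12, 0]
    - [-0.026, 0.01, -0.158, 0]
    - [-0.026, 0.01, -0.158, 0]
    - [-0.026, 0.01, -0.158, 0]

```text
clock: 11.4
eef_pos: [521.0, 234.1, 214.9]
eef_rot: [3.079, 0.161, 1.421]
wrist_force: [0.7, -0.1, -3.8]
finger_gap: 66.9
finger_force: 24.8
```

Run:
```python
from h import *
s=manip.read_state(); q=s["eef_pos"]; plan(q+[452-519.3,-42-242.3,0])
```

```text
shift [-0.2874 -0.0269  0.0451] turn 0 alt 0.0 j [ 0.44  0.37  1.42 -0.17  1.4   0.62] pos [521.  234.1 214.9] zax [ 0.038 -0.168 -0.985] yax [ 0.988 -0.139  0.062] F [ 0.7 -0.1 -3.8] gap 66.9 24.8 t 11.4
```

move_arm:
  moves:
    - [-0.02, -0.002, 0.003, 0]
    - [-0.06, -0.006, 0.009, 0]
    - [-0.105, -0.01, 0.016, 0]
    - [-0.15, -0.014, 0.024, 0]
    - [-0.195, -0.018, 0.031, 0]
    - [-0.24, -0.022, 0.038, 0]
    - [-0.27, -0.025, 0.042, 0]
    - [-0.287, -0.027, 0.045, 0]
    - [-0.287, -0.027, 0.045, 0]
    - [-0.287, -0.027, 0.045, 0]

```text
clock: 12.4
eef_pos: [453.3, -49.5, 213.8]
eef_rot: [3.081, 0.162, 1.42]
wrist_force: [0.1, 0.1, -2.0]
finger_gap: 66.5
finger_force: 24.8
```

Run:
```python
from h import *
s=manip.read_state(); q=s["eef_pos"]; plan([453.7,-50,54])
c=cam("scene"); cv2.imwrite("pics/s2.png",cv2.resize(c["frame"][120:300,260:480],None,fx=2,fy=2))
```

```text
shift [ 0.0253 -0.0091  0.1575] turn 0 alt 0.0 j [-0.09  0.06  1.8  -0.17  1.24  0.11] pos [453.3 -49.5 213.8] zax [ 0.035 -0.168 -0.985] yax [ 0.988 -0.14   0.059] F [ 0.1  0.1 -2. ] gap 66.5 24.8 t 12.4
```

View pics/s2.png

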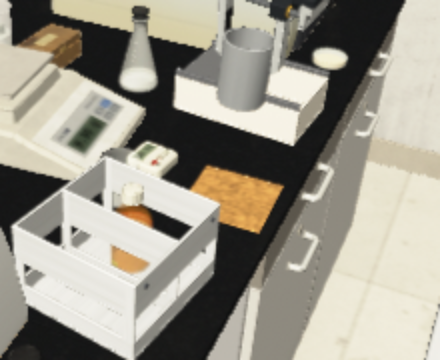

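move_arm:
  moves:
    - [0.004, -0.001, 0.025, 0]
    - [0.01, -0.004, 0.065, 0]
    - [0.017, -0.006, 0.105, 0]
    - [0.021, -0.008, 0.133, 0]
    - [0.023, -0.009, 0.147, 0]
    - [0.023, -0.009, 0.147, 0]
    - [0.023, -0.009, 0.147, 0]

```text
clock: 13.15
eef_pos: [454.0, -50.1, 66.0]
eef_rot: [3.08, 0.162, 1.422]
wrist_force: [0.2, -0.4, -2.0]
finger_gap: 66.8
finger_force: 24.8
```

Run:
```python
from h import *
plan([453.7,-50,54])
c=cam("scene"); p=cloud(c); z=p[...,2]; m=(abs(p[...,0]-452)<60)&(abs(p[...,1]+42)<60)
q=p[m&(z>85)&(z<115)]; print(len(q),np.percentile(z[m],[50,90,95,99]))
cv2.imwrite("pics/s3.png",cv2.resize(c["frame"][150:270,330:450],None,fx=4,fy=4))
```

```text
shift [ 0.002  -0.001   0.0118] turn 0 alt 0.0 j [-0.09  0.26  1.95 -0.21  0.89  0.18] pos [454.  -50.1  66. ] zax [ 0.037 -0.168 -0.985] yax [ 0.989 -0.138  0.061] F [ 0.2 -0.4 -2. ] gap 66.8 24.8 t 13.15
378 [-190.69329006  243.36370901  358.69160069  388.10833994]
```

View pics/s3.png

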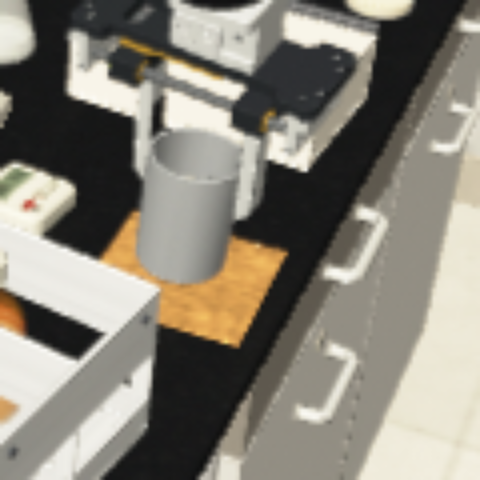

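move_arm:
  moves:
    - [0.001, 0, 0.005, 0]
    - [0.0015, 0, 0.009, 0]
    - [0.002, -0.001, 0.0115, 0]
    - [0.002, -0.001, 0.0125, 0]
    - [0.002, -0.001, 0.0125, 0]

```text
clock: 13.7
eef_pos: [455.0, -50.9, 54.6]
eef_rot: [3.076, 0.162, 1.42]
wrist_force: [0.4, 1.7, 14.5]
finger_gap: 66.9
finger_force: 24.9
```

move_arm:
  moves:
    - [0, 0, 0, 0]
    - [0, 0, 0, 0]
    - [0, 0, 0, 0]
    - [0, 0, 0, 0]
    - [0, 0, 0, 0]
  jaw: 0.094

```text
clock: 14.2
eef_pos: [453.4, -50.8, 52.9]
eef_rot: [3.08, 0.162, 1.421]
wrist_force: [0.3, 0.5, 0.6]
finger_gap: 93.5
finger_force: 0.0
```

Run:
```python
from h import *
s=manip.read_state(); plan(s["eef_pos"]+[0,0,160])
```

```text
shift [-0.0258  0.0098 -0.1576] turn 0 alt 0.0 j [-0.09  0.28  1.96 -0.22  0.86  0.19] pos [453.4 -50.8  52.9] zax [ 0.037 -0.168 -0.985] yax [ 0.988 -0.139  0.061] F [0.3 0.5 0.6] gap 93.5 0.0 t 14.2
```

move_arm:
  moves:
    - [-0.007, 0.003, -0.04, 0]
    - [-0.015, 0.006, -0.088, 0]
    - [-0.023, 0.009, -0.137, 0]
    - [-0.03, 0.012, -0.187, 0]
    - [-0.038, 0.015, -0.235, 0]
    - [-0.038, 0.015, -0.235, 0]

```text
clock: 14.8
eef_pos: [455.5, -50.5, 297.8]
eef_rot: [3.069, 0.161, 1.419]
wrist_force: [0.3, -1.1, 0.5]
finger_gap: 93.9
finger_force: 0.0
```

Run:
```python
from h import *
plan([400,690,300],-30)
c=cam("top"); p=cloud(c); z=np.nan_to_num(p[...,2],nan=-999); m=(np.hypot(p[...,0]-452,p[...,1]+42)<60)&(z>84)&(z<97)
q=p[m]; print(len(q))
from scipy.optimize import least_squares
print("pot",least_squares(lambda t:np.hypot(q[:,0]-t[0],q[:,1]-t[1])-32,[452,-42],loss='soft_l1',f_scale=2).x if len(q)>20 else None)
cv2.imwrite("pics/t2.png",c["frame"][150:300,290:480])
```

```text
shift [ 0.7139 -0.1577 -0.1301] turn 0.37 alt -2.772 j [-0.09 -0.    1.66 -0.17  1.42  0.07] pos [455.5 -50.5 297.8] zax [ 0.047 -0.169 -0.984] yax [ 0.988 -0.139  0.071] F [ 0.3 -1.1  0.5] gap 93.9 0.0 t 14.8
26
pot [457.95516931 -42.75586941]
```

move_arm:
  moves:
    - [0.047, -0.01, -0.009, 0]
    - [0.095, -0.021, -0.017, 0]
    - [0.143, -0.032, -0.026, 0]
    - [0.19, -0.042, -0.035, 0]
    - [0.238, -0.053, -0.043, 0]
    - [0.286, -0.063, -0.052, 0]
    - [0.333, -0.074, -0.061, 0]
    - [0.381, -0.084, -0.069, 0]
    - [0.428, -0.095, -0.078, 0]
    - [0.476, -0.105, -0.087, 0]
    - [0.524, -0.116, -0.095, 0]
    - [0.571, -0.126, -0.104, 0]

```text
clock: 16.05
eef_pos: [409.0, 543.6, 292.1]
eef_rot: [3.081, 0.164, 1.421]
wrist_force: [1.5, -0.8, 0.2]
finger_gap: 93.9
finger_force: 0.0
```

move_arm:
  moves:
    - [0.047, -0.01, -0.009, 0.12]
    - [0.095, -0.021, -0.017, 0.25]
    - [0.143, -0.032, -0.026, 0.37]

```text
clock: 16.35
eef_pos: [397.0, 648.5, 288.6]
eef_rot: [3.031, 0.128, 1.097]
wrist_force: [1.1, -0.1, 0.9]
finger_gap: 94.3
finger_force: 0.0
```

move_arm:
  moves:
    - [0.3, 0, 0, 0]
    - [0.3, 0, 0, 0]
    - [0.3, 0, 0, 0]
    - [0.3, 0, 0, 0]
    - [0.3, 0, 0, 0]
    - [0.3, 0, 0, 0]

```text
clock: 16.95
eef_pos: [411.4, 687.2, 207.7]
eef_rot: [3.029, 0.094, 1.105]
wrist_force: [0.6, 0.4, 0.1]
finger_gap: 93.8
finger_force: 0.0
```

Run:
```python
from h import *
plan([452,-42,300],-30)
```

```text
shift [-0.6389  0.3654  0.0086] turn 0.058 alt -3.084 j [ 1.03  1.1   0.24 -0.13  1.88  1.45] pos [411.4 687.2 207.7] zax [ 0.059 -0.134 -0.989] yax [ 0.892 -0.437  0.112] F [0.6 0.4 0.1] gap 93.8 0.0 t 16.95
```

move_arm:
  moves:
    - [0.94, 0, -0.34, 0]
    - [0.94, 0, -0.34, 0]
    - [0.94, 0, -0.34, 0]
    - [0.94, 0, -0.34, 0]
    - [0.94, 0, -0.34, 0]
    - [0.94, 0, -0.34, 0]
    - [0.94, 0, -0.34, 0]
    - [0.94, 0, -0.34, 0]

```text
clock: 17.75
eef_pos: [400.1, 707.0, 195.4]
eef_rot: [3.027, 0.062, 1.109]
wrist_force: [-0.1, -0.1, -0.3]
finger_gap: 93.9
finger_force: 0.0
```

move_arm:
  moves:
    - [0.97, 0, -0.25, 0]
    - [0.97, 0, -0.25, 0]
    - [0.97, 0, -0.25, 0]
    - [0.97, 0, -0.25, 0]
    - [0.97, 0, -0.25, 0]
    - [0.97, 0, -0.25, 0]
    - [0.97, 0, -0.25, 0]
    - [0.97, 0, -0.25, 0]

```text
clock: 18.55
eef_pos: [397.2, 726.2, 171.0]
eef_rot: [3.026, 0.028, 1.113]
wrist_force: [0.5, 0.2, 0.0]
finger_gap: 94.0
finger_force: 0.0
```

Run:
```python
from h import *
plan([452,-42,300],-30)
```

```text
shift [-0.6681  0.3991 -0.0648] turn 0.066 alt -3.076 j [ 1.06  1.15  0.24 -0.12  1.78  1.5 ] pos [397.2 726.2 171. ] zax [ 0.091 -0.076 -0.993] yax [ 0.892 -0.436  0.115] F [0.5 0.2 0. ] gap 94.0 0.0 t 18.55
```

move_arm:
  moves:
    - [0.97, 0, -0.3, 0]

```text
clock: 18.65
eef_pos: [399.0, 733.5, 172.6]
eef_rot: [3.025, -0.0, 1.116]
wrist_force: [0.9, -0.3, -0.0]
finger_gap: 94.0
finger_force: 0.0
```

move_arm:
  moves:
    - [0.97, 0, -0.3, 0]

```text
clock: 18.75
eef_pos: [400.5, 741.1, 177.2]
eef_rot: [3.024, -0.032, 1.12]
wrist_force: [0.3, 0.8, -0.2]
finger_gap: 93.6
finger_force: 0.0
```

move_arm:
  moves:
    - [0.97, 0, -0.3, 0]

```text
clock: 18.85
eef_pos: [401.7, 748.1, 182.5]
eef_rot: [3.023, -0.062, 1.123]
wrist_force: [-0.1, 0.2, 0.9]
finger_gap: 94.1
finger_force: 0.0
```

move_arm:
  moves:
    - [0.97, 0, -0.3, 0]

```text
clock: 18.95
eef_pos: [402.6, 754.6, 188.6]
eef_rot: [3.022, -0.091, 1.127]
wrist_force: [-0.7, 0.5, 0.0]
finger_gap: 94.7
finger_force: 0.0
```

move_arm:
  moves:
    - [0.97, 0, -0.2, 0]
    - [0.97, 0, -0.2, 0]

```text
clock: 19.15
eef_pos: [403.8, 763.4, 192.1]
eef_rot: [3.02, -0.124, 1.131]
wrist_force: [-0.3, 0.5, -0.4]
finger_gap: 94.0
finger_force: 0.0
```

move_arm:
  moves:
    - [0.97, 0, -0.2, 0]
    - [0.97, 0, -0.2, 0]

```text
clock: 19.35
eef_pos: [404.5, 771.5, 197.7]
eef_rot: [3.019, -0.157, 1.135]
wrist_force: [0.4, 0.1, 0.8]
finger_gap: 94.0
finger_force: 0.0
```

move_arm:
  moves:
    - [0.97, 0, -0.2, 0]
    - [0.97, 0, -0.2, 0]

```text
clock: 19.55
eef_pos: [404.8, 779.1, 206.8]
eef_rot: [3.017, -0.192, 1.139]
wrist_force: [0.3, 0.7, 0.6]
finger_gap: 94.1
finger_force: 0.0
```

Run:
```python
from h import *
plan([452,-42,300],-30)
```

```text
shift [-0.695   0.4119 -0.1801] turn 0.091 alt -3.051 j [ 1.08  1.11  0.24 -0.11  1.6   1.51] pos [404.8 779.1 206.8] zax [ 0.192  0.12  -0.974] yax [ 0.891 -0.437  0.122] F [0.3 0.7 0.6] gap 94.1 0.0 t 19.55
```

move_arm:
  moves:
    - [1, 0, 0, 0]

```text
clock: 19.65
eef_pos: [408.1, 787.4, 205.6]
eef_rot: [3.016, -0.222, 1.143]
wrist_force: [0.4, 0.4, -0.7]
finger_gap: 93.8
finger_force: 0.0
```

move_arm:
  moves:
    - [1, 0, 0, 0]

```text
clock: 19.75
eef_pos: [411.4, 795.5, 203.2]
eef_rot: [3.015, -0.25, 1.147]
wrist_force: [-0.1, -0.1, 0.1]
finger_gap: 94.2
finger_force: 0.0
```

move_arm:
  moves:
    - [1, 0, 0, 0]

```text
clock: 19.85
eef_pos: [414.3, 803.2, 203.4]
eef_rot: [3.013, -0.279, 1.151]
wrist_force: [0.4, -0.9, 0.0]
finger_gap: 94.1
finger_force: 0.0
```

move_arm:
  moves:
    - [1, 0, 0, 0]

```text
clock: 19.95
eef_pos: [416.8, 810.7, 205.5]
eef_rot: [3.011, -0.309, 1.155]
wrist_force: [0.5, 0.0, -0.3]
finger_gap: 94.0
finger_force: 0.0
```

move_arm:
  moves:
    - [1, 0, 0.1, 0]

```text
clock: 20.05
eef_pos: [420.1, 818.8, 205.5]
eef_rot: [3.009, -0.339, 1.159]
wrist_force: [-0.5, 0.6, -0.2]
finger_gap: 93.9
finger_force: 0.0
```

move_arm:
  moves:
    - [1, 0, 0.1, 0]

```text
clock: 20.15
eef_pos: [423.1, 826.4, 205.1]
eef_rot: [3.008, -0.368, 1.163]
wrist_force: [-0.2, -0.3, -0.7]
finger_gap: 93.9
finger_force: 0.0
```

move_arm:
  moves:
    - [1, 0, 0.1, 0]

```text
clock: 20.25
eef_pos: [425.7, 833.7, 206.8]
eef_rot: [3.006, -0.397, 1.167]
wrist_force: [-0.2, 0.0, 0.5]
finger_gap: 94.2
finger_force: 0.0
```

move_arm:
  moves:
    - [1, 0, 0.1, 0]

```text
clock: 20.35
eef_pos: [428.0, 840.6, 210.2]
eef_rot: [3.003, -0.426, 1.172]
wrist_force: [0.1, -0.4, 0.3]
finger_gap: 93.5
finger_force: 0.0
```

move_arm:
  moves:
    - [1, 0, 0.2, 0]

```text
clock: 20.45
eef_pos: [431.0, 848.3, 211.5]
eef_rot: [3.001, -0.457, 1.176]
wrist_force: [-0.7, 0.2, 0.1]
finger_gap: 93.8
finger_force: 0.0
```

move_arm:
  moves:
    - [1, 0, 0.2, 0]

```text
clock: 20.55
eef_pos: [433.7, 855.3, 212.4]
eef_rot: [2.999, -0.485, 1.181]
wrist_force: [0.1, -0.7, -0.3]
finger_gap: 93.9
finger_force: 0.0
```

move_arm:
  moves:
    - [1, 0, 0.2, 0]

```text
clock: 20.65
eef_pos: [436.0, 862.0, 215.3]
eef_rot: [2.996, -0.513, 1.186]
wrist_force: [-0.0, -0.7, 0.2]
finger_gap: 93.8
finger_force: 0.0
```

move_arm:
  moves:
    - [1, 0, 0.2, 0]

```text
clock: 20.75
eef_pos: [438.0, 868.4, 219.8]
eef_rot: [2.993, -0.542, 1.19]
wrist_force: [0.4, 0.0, 0.5]
finger_gap: 94.3
finger_force: 0.0
```

Run:
```python
from h import *
plan([452,-42,300],-30)
```

```text
shift [-0.6784  0.4214 -0.4445] turn 0.123 alt -3.019 j [ 1.09  1.14  0.24 -0.1   1.22  1.52] pos [438.  868.4 219.8] zax [ 0.327  0.419 -0.847] yax [ 0.89  -0.438  0.127] F [0.4 0.  0.5] gap 94.3 0.0 t 20.75
```

move_arm:
  moves:
    - [1, 0, 0.3, 0]

```text
clock: 20.85
eef_pos: [440.6, 875.3, 222.4]
eef_rot: [2.99, -0.572, 1.196]
wrist_force: [-0.3, -0.0, -0.9]
finger_gap: 94.0
finger_force: 0.0
```

move_arm:
  moves:
    - [1, 0, 0.3, 0]

```text
clock: 20.95
eef_pos: [442.9, 881.7, 224.5]
eef_rot: [2.987, -0.599, 1.201]
wrist_force: [-0.6, 0.1, -0.7]
finger_gap: 93.6
finger_force: 0.0
```

move_arm:
  moves:
    - [1, 0, 0.3, 0]

```text
clock: 21.05
eef_pos: [444.9, 887.7, 228.4]
eef_rot: [2.984, -0.626, 1.206]
wrist_force: [0.0, -1.3, 0.6]
finger_gap: 93.8
finger_force: 0.0
```

move_arm:
  moves:
    - [1, 0, 0.3, 0]

```text
clock: 21.15
eef_pos: [446.4, 893.3, 234.0]
eef_rot: [2.98, -0.654, 1.212]
wrist_force: [0.5, -0.2, -0.4]
finger_gap: 93.9
finger_force: 0.0
```

move_arm:
  moves:
    - [1, 0, 0.3, 0]

```text
clock: 21.25
eef_pos: [447.7, 898.6, 240.8]
eef_rot: [2.976, -0.681, 1.217]
wrist_force: [-0.1, -0.1, -0.2]
finger_gap: 94.2
finger_force: 0.0
```

move_arm:
  moves:
    - [1, 0, 0.3, 0]

```text
clock: 21.35
eef_pos: [448.6, 903.4, 248.8]
eef_rot: [2.972, -0.708, 1.223]
wrist_force: [0.1, -0.7, -0.1]
finger_gap: 94.3
finger_force: 0.0
```

move_arm:
  moves:
    - [1, 0, 0.3, 0]

```text
clock: 21.45
eef_pos: [449.2, 907.9, 257.8]
eef_rot: [2.968, -0.735, 1.229]
wrist_force: [-0.5, 0.5, 0.3]
finger_gap: 94.1
finger_force: 0.0
```

move_arm:
  moves:
    - [1, 0, 0.3, 0]

```text
clock: 21.55
eef_pos: [449.5, 912.0, 267.8]
eef_rot: [2.963, -0.762, 1.236]
wrist_force: [-0.1, -0.4, 0.1]
finger_gap: 94.2
finger_force: 0.0
```

move_arm:
  moves:
    - [1, 0, 0.4, 0]

```text
clock: 21.65
eef_pos: [450.4, 916.7, 275.6]
eef_rot: [2.958, -0.789, 1.243]
wrist_force: [-0.8, -0.5, 0.2]
finger_gap: 93.7
finger_force: 0.0
```

move_arm:
  moves:
    - [1, 0, 0.4, 0]

```text
clock: 21.75
eef_pos: [451.2, 920.9, 282.3]
eef_rot: [2.953, -0.814, 1.25]
wrist_force: [-0.1, 0.6, -0.8]
finger_gap: 93.8
finger_force: 0.0
```

move_arm:
  moves:
    - [1, 0, 0.4, 0]

```text
clock: 21.85
eef_pos: [451.6, 924.7, 290.8]
eef_rot: [2.948, -0.839, 1.257]
wrist_force: [-0.4, -1.0, -0.9]
finger_gap: 94.3
finger_force: 0.0
```

move_arm:
  moves:
    - [1, 0, 0.4, 0]

```text
clock: 21.95
eef_pos: [451.6, 928.1, 300.8]
eef_rot: [2.942, -0.864, 1.264]
wrist_force: [0.2, -0.0, -1.0]
finger_gap: 93.9
finger_force: 0.0
```

move_arm:
  moves:
    - [1, 0, 0.4, 0]

```text
clock: 22.05
eef_pos: [451.3, 931.2, 311.8]
eef_rot: [2.936, -0.889, 1.272]
wrist_force: [0.9, 0.7, 0.3]
finger_gap: 93.9
finger_force: 0.0
```

move_arm:
  moves:
    - [1, 0, 0.4, 0]

```text
clock: 22.15
eef_pos: [450.7, 933.8, 323.6]
eef_rot: [2.929, -0.914, 1.281]
wrist_force: [-0.6, 0.2, -0.2]
finger_gap: 94.3
finger_force: 0.0
```

move_arm:
  moves:
    - [1, 0, 0.4, 0]

```text
clock: 22.25
eef_pos: [449.9, 936.1, 336.0]
eef_rot: [2.922, -0.938, 1.29]
wrist_force: [0.3, 0.0, -0.0]
finger_gap: 94.1
finger_force: 0.0
```

move_arm:
  moves:
    - [1, 0, 0.4, 0]

```text
clock: 22.35
eef_pos: [448.7, 937.9, 349.0]
eef_rot: [2.914, -0.962, 1.299]
wrist_force: [0.5, 0.4, 0.7]
finger_gap: 94.1
finger_force: 0.0
```

Run:
```python
from kin import *
from scipy.optimize import least_squares
M=plan([452,-42,300],None)
c=cam("top"); p=cloud(c); z=np.nan_to_num(p[...,2],nan=-999)
for lo,hi in((84,97),):
    m=(np.hypot(p[...,0]-452,p[...,1]+42)<60)&(z>lo)&(z<hi); q=p[m]
    g=least_squares(lambda t:np.hypot(q[:,0]-t[0],q[:,1]-t[1])-32,[452,-42],loss='soft_l1',f_scale=2).x; print("pot",g.round(1),len(q))
az=np.degrees(np.arctan2(M[1,2],M[0,2])); tau=np.arccos(-M[2,2]); print("az",az,"tau",tau)
s=manip.read_state()
for nm,G in(("mat",np.r_[g,62]),("pour",np.array([475,-300,160.]))):
  for fl in(0,np.pi):
    T=tool(az,tau,fl); q,co=ik(G+19*T.as_matrix()[:,2],T,s["joints"]); print(nm,q.round(2),round(co,5))
cv2.imwrite("pics/t3.png",cv2.resize(c["frame"][160:290,210:480],None,fx=2.5,fy=2.5))
```

```text
shift [-0.5797  0.4274 -0.6663] turn 0 alt 0.0 j [ 1.11  1.07  0.24 -0.09  0.86  1.52] pos [448.7 937.9 349. ] zax [ 0.432  0.709 -0.557] yax [ 0.889 -0.44   0.129] F [0.5 0.4 0.7] gap 94.1 0.0 t 22.35
pot [457.7 -42.5] 107
az 58.67398046820437 tau 0.9795805393365449
mat [-0.87  0.52  2.12  1.01  1.2   2.08] 0.0
mat [-0.87  0.52  2.12  1.01  1.2  -1.06] 0.0
pour [-1.11  0.69  1.48  0.78  1.62  2.34] 0.0
pour [-1.11  0.69  1.48  0.78  1.62 -0.8 ] 0.0
```

View pics/t3.png

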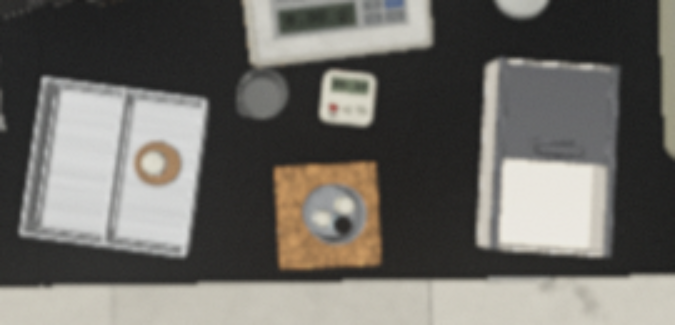

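move_arm:
  moves:
    - [1, 0, 0.6, 0]

```text
clock: 22.5
eef_pos: [449.3, 941.2, 355.7]
eef_rot: [2.906, -0.985, 1.309]
wrist_force: [0.5, -0.7, 0.2]
finger_gap: 93.9
finger_force: 0.0
```

move_arm:
  moves:
    - [1, 0, 0.6, 0]

```text
clock: 22.6
eef_pos: [449.7, 944.4, 362.0]
eef_rot: [2.897, -1.008, 1.319]
wrist_force: [0.5, 0.3, -0.3]
finger_gap: 94.0
finger_force: 0.0
```

move_arm:
  moves:
    - [1, 0, 0.6, 0]

```text
clock: 22.7
eef_pos: [449.6, 947.0, 370.3]
eef_rot: [2.887, -1.031, 1.331]
wrist_force: [0.3, 0.0, 0.2]
finger_gap: 93.6
finger_force: 0.0
```

move_arm:
  moves:
    - [1, 0, 0.6, 0]

```text
clock: 22.8
eef_pos: [449.2, 949.1, 380.1]
eef_rot: [2.877, -1.055, 1.343]
wrist_force: [0.0, -0.0, -0.1]
finger_gap: 93.9
finger_force: 0.0
```

move_arm:
  moves:
    - [-0.01, 0, -0.04, 0.05]
    - [-0.01, 0, -0.08, 0.1]
    - [-0.01, 0, -0.12, 0.15]
    - [-0.01, 0, -0.12, 0.15]
    - [-0.01, 0, -0.12, 0.15]

```text
clock: 23.3
eef_pos: [393.4, 851.7, 434.2]
eef_rot: [-3.136, -1.079, 1.034]
wrist_force: [-0.3, -0.4, 0.6]
finger_gap: 93.9
finger_force: 0.0
```

Run:
```python
from h import *
s=manip.read_state();M=R.from_euler('xyz',s["eef_rot"]).as_matrix()
g=np.array([457.7,-42.5,62]); pre=g-130*M[:,2]; print("pre",pre.round(0)); a=np.arctan2(M[1,2],M[0,2]); print("tau",np.arccos(-M[2,2]))
plan(pre+[-20,0,180],np.degrees(a)-90)
```

```text
pre [ 400. -141.  123.]
tau 1.078937949218758
shift [-0.5217  0.4917 -0.6997] turn -0.003 alt 3.138 j [ 1.12  0.63  0.85 -0.12  0.58  1.71] pos [393.4 851.7 434.2] zax [ 0.445  0.761 -0.472] yax [ 0.862 -0.507 -0.003] F [-0.3 -0.4  0.6] gap 93.9 0.0 t 23.3
```

move_arm:
  moves:
    - [-0.026, 0.025, -0.035, 0]
    - [-0.052, 0.049, -0.07, 0]
    - [-0.078, 0.074, -0.105, 0]
    - [-0.104, 0.098, -0.14, 0]
    - [-0.13, 0.123, -0.175, 0]
    - [-0.157, 0.148, -0.21, 0]
    - [-0.183, 0.172, -0.245, 0]
    - [-0.209, 0.197, -0.28, 0]
    - [-0.235, 0.221, -0.315, 0]
    - [-0.261, 0.246, -0.35, 0]
    - [-0.287, 0.27, -0.385, 0]
    - [-0.313, 0.295, -0.42, 0]

```text
clock: 24.5
eef_pos: [386.5, 268.0, 355.6]
eef_rot: [-3.14, -1.073, 1.038]
wrist_force: [0.5, 0.0, -0.2]
finger_gap: 94.0
finger_force: 0.0
```

Run:
```python
from h import *
plan([380,-141,300],-31.)
```

```text
shift [-0.2185  0.2017 -0.2864] turn 0.004 alt -3.138 j [ 0.1  -0.38  2.16  1.1   0.92  0.13] pos [386.5 268.  355.6] zax [ 0.445  0.758 -0.477] yax [ 0.862 -0.507 -0.001] F [ 0.5  0.  -0.2] gap 94.0 0.0 t 24.5
```

move_arm:
  moves:
    - [-0.026, 0.025, -0.035, 0]
    - [-0.052, 0.049, -0.07, 0]
    - [-0.078, 0.074, -0.105, 0]
    - [-0.104, 0.098, -0.14, 0]
    - [-0.13, 0.123, -0.175, 0]
    - [-0.157, 0.148, -0.21, 0]
    - [-0.183, 0.172, -0.245, 0]
    - [-0.209, 0.197, -0.28, 0]
    - [-0.2185, 0.202, -0.2865, 0]
    - [-0.2185, 0.202, -0.2865, 0]
    - [-0.2185, 0.202, -0.2865, 0]

```text
clock: 25.6
eef_pos: [380.2, -140.7, 299.3]
eef_rot: [-3.134, -1.072, 1.031]
wrist_force: [0.5, 1.1, -0.1]
finger_gap: 94.0
finger_force: 0.0
```

Run:
```python
from h import *
s=manip.read_state();M=R.from_euler('xyz',s["eef_rot"]).as_matrix()
g=np.array([457.7,-42.5,62]); plan(g-120*M[:,2],-31.);
```

```text
shift [-0.1491  0.0176  0.1023] turn 0.001 alt -3.141 j [-1.01  0.09  1.89  0.91  1.75 -0.59] pos [ 380.2 -140.7  299.3] zax [ 0.445  0.757 -0.478] yax [ 0.861 -0.508 -0.003] F [ 0.5  1.1 -0.1] gap 94.0 0.0 t 25.6
```

move_arm:
  moves:
    - [-0.04, 0.005, 0.027, 0]
    - [-0.08, 0.009, 0.055, 0]
    - [-0.12, 0.014, 0.082, 0]
    - [-0.149, 0.0175, 0.102, 0]
    - [-0.149, 0.0175, 0.102, 0]
    - [-0.149, 0.0175, 0.102, 0]

```text
clock: 26.2
eef_pos: [404.1, -132.4, 121.3]
eef_rot: [-3.137, -1.072, 1.036]
wrist_force: [0.2, 0.3, 0.7]
finger_gap: 93.8
finger_force: 0.0
```

Run:
```python
from h import *
s=manip.read_state();M=R.from_euler('xyz',s["eef_rot"]).as_matrix()
g=np.array([457.7,-42.5,62]); plan(g+19*M[:,2],-31.)
```

```text
shift [-0.002   0.0008  0.1393] turn 0.003 alt -3.139 j [-0.95  0.41  1.99  0.94  1.46 -0.91] pos [ 404.1 -132.4  121.3] zax [ 0.444  0.758 -0.478] yax [ 0.862 -0.506 -0.002] F [0.2 0.3 0.7] gap 93.8 0.0 t 26.2
```

move_arm:
  moves:
    - [-0.001, 0.001, 0.035, 0]
    - [-0.002, 0.001, 0.07, 0]
    - [-0.002, 0.001, 0.1, 0]
    - [-0.002, 0.001, 0.125, 0]
    - [-0.002, 0.001, 0.139, 0]
    - [-0.002, 0.001, 0.139, 0]

```text
clock: 26.8
eef_pos: [466.5, -28.1, 53.0]
eef_rot: [-3.14, -1.072, 1.04]
wrist_force: [-0.1, -0.4, -0.3]
finger_gap: 94.0
finger_force: 0.0
```

move_arm:
  moves:
    - [0, 0, 0, 0]
    - [0, 0, 0, 0]
    - [0, 0, 0, 0]
    - [0, 0, 0, 0]
    - [0, 0, 0, 0]
    - [0, 0, 0, 0]
  jaw: 0.05
  squeeze: 40

```text
clock: 27.4
eef_pos: [466.1, -29.1, 52.2]
eef_rot: [-3.138, -1.072, 1.035]
wrist_force: [-1.3, -0.9, 5.5]
finger_gap: 66.9
finger_force: 40.0
```

Run:
```python
from h import *
s=manip.read_state(); plan(s["eef_pos"]+[0,0,140])
c=cam("scene"); cv2.imwrite("pics/s4.png",cv2.resize(c["frame"][100:280,290:490],None,fx=3,fy=3))
```

```text
shift [ 0.123  -0.0002 -0.0669] turn 0 alt 0.0 j [-0.68  0.54  2.05  1.18  1.22 -0.99] pos [466.1 -29.1  52.2] zax [ 0.445  0.757 -0.478] yax [ 0.862 -0.508 -0.002] F [-1.3 -0.9  5.5] gap 66.9 40.0 t 27.4
```

View pics/s4.png

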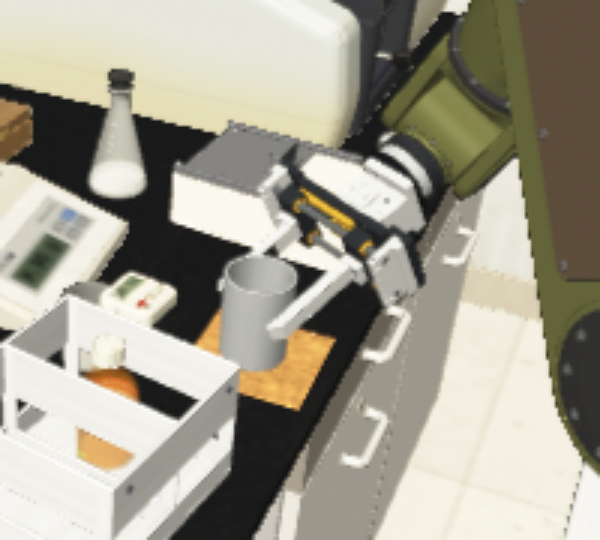

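move_arm:
  moves:
    - [0.01, 0, -0.006, 0]
    - [0.035, 0, -0.019, 0]
    - [0.07, 0, -0.038, 0]
    - [0.1, 0, -0.055, 0]
    - [0.123, 0, -0.067, 0]
    - [0.123, 0, -0.067, 0]
    - [0.123, 0, -0.067, 0]

```text
clock: 28.15
eef_pos: [465.9, -28.7, 191.5]
eef_rot: [-3.137, -1.071, 1.036]
wrist_force: [0.1, -0.6, -3.1]
finger_gap: 67.3
finger_force: 40.0
```

Run:
```python
from h import *
plan([491,-243,152])
```

```text
shift [-0.1169  0.1304 -0.1321] turn 0 alt 0.0 j [-0.68  0.22  2.03  1.09  1.37 -0.67] pos [465.9 -28.7 191.5] zax [ 0.444  0.757 -0.479] yax [ 0.862 -0.507 -0.002] F [ 0.1 -0.6 -3.1] gap 67.3 40.0 t 28.15
```

move_arm:
  moves:
    - [-0.01, 0.011, -0.011, 0]
    - [-0.03, 0.034, -0.034, 0]
    - [-0.055, 0.061, -0.062, 0]
    - [-0.08, 0.089, -0.09, 0]
    - [-0.1, 0.112, -0.113, 0]
    - [-0.117, 0.13, -0.132, 0]
    - [-0.117, 0.13, -0.132, 0]
    - [-0.117, 0.13, -0.132, 0]

```text
clock: 28.95
eef_pos: [490.5, -242.6, 150.0]
eef_rot: [-3.129, -1.073, 1.028]
wrist_force: [-0.6, 0.6, -2.2]
finger_gap: 67.0
finger_force: 40.0
```

move_arm:
  moves:
    - [0, 0, 0, 0.1]
    - [0, 0, 0, 0.22]
    - [0, 0, 0, 0.35]
    - [0, 0, 0, 0.48]
    - [0, 0, 0, 0.61]
    - [0, 0, 0, 0.74]
    - [0, 0, 0, 0.87]
    - [0, 0, 0, 1.0]
    - [0, 0, 0, 1.13]
    - [0, 0, 0, 1.26]
    - [0, 0, 0, 1.39]
    - [0, 0, 0, 1.5]

```text
clock: 30.15
eef_pos: [490.8, -241.5, 151.5]
eef_rot: [-2.07, -0.054, -0.499]
wrist_force: [-0.1, 0.3, -2.3]
finger_gap: 66.6
finger_force: 40.0
```

Run:
```python
from h import *
plan([491,-243,152],149) 
c=cam("scene"); cv2.imwrite("pics/s5.png",cv2.resize(c["frame"][80:240,300:500],None,fx=3,fy=3))
```

```text
shift [ 0.0009  0.0002 -0.0013] turn 1.638 alt -1.503 j [-0.94  0.59  1.59  0.94  1.58  0.78] pos [ 490.8 -241.5  151.5] zax [ 0.443  0.758 -0.478] yax [-0.188 -0.443 -0.877] F [-0.1  0.3 -2.3] gap 66.6 40.0 t 30.15
```

View pics/s5.png

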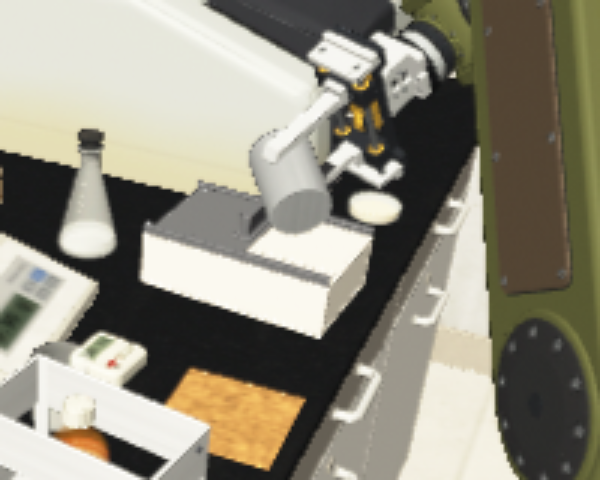

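move_arm:
  moves:
    - [0, 0, 0, 0.13]
    - [0, 0, 0, 0.27]
    - [0, 0, 0, 0.41]
    - [0, 0, 0, 0.55]
    - [0, 0, 0, 0.69]
    - [0, 0, 0, 0.83]
    - [0, 0, 0, 0.97]
    - [0, 0, 0, 1.11]
    - [0, 0, 0, 1.25]
    - [0, 0, 0, 1.39]
    - [0, 0, 0, 1.53]
    - [0, 0, 0, 1.64]

```text
clock: 31.4
eef_pos: [490.9, -241.8, 151.7]
eef_rot: [3.132, 1.072, -2.111]
wrist_force: [0.0, 0.0, -0.9]
finger_gap: 66.9
finger_force: 40.0
```

move_arm:
  moves:
    - [0, 0, 0, 0]
    - [0, 0, 0, 0]
    - [0, 0, 0, 0]
    - [0, 0, 0, 0]
    - [0, 0, 0, 0]
    - [0, 0, 0, 0]
    - [0, 0, 0, 0]
    - [0, 0, 0, 0]

```text
clock: 32.2
eef_pos: [491.0, -242.9, 152.0]
eef_rot: [3.14, 1.072, -2.103]
wrist_force: [0.7, -0.2, -1.8]
finger_gap: 66.7
finger_force: 40.0
```

Run:
```python
from h import *
plan([491,-243,152],149) 
c=cam("scene"); d=cam("top"); a=cv2.resize(c["frame"][80:240,300:500],(500,400)); b=cv2.resize(d["frame"][170:280,390:475],(300,400)); cv2.imwrite("pics/s6.png",np.hstack([a,b]))
```

```text
shift [ 0.     -0.0001 -0.    ] turn 0.004 alt -3.138 j [-0.94  0.6   1.59  0.94  1.58  2.42] pos [ 491.  -242.9  152. ] zax [ 0.444  0.757 -0.479] yax [-0.862  0.506  0.001] F [ 0.7 -0.2 -1.8] gap 66.7 40.0 t 32.2
```

View pics/s6.png

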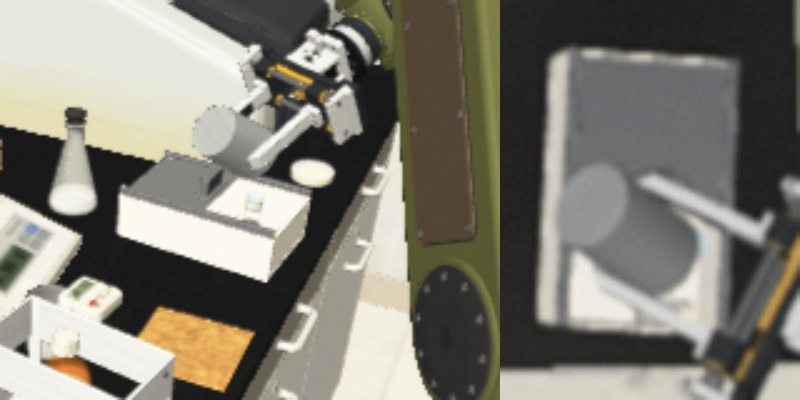

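move_arm:
  moves:
    - [0.022, 0, -0.012, 0]
    - [-0.01, 0, 0.005, 0]
    - [0.022, 0, -0.012, 0]
    - [-0.01, 0, 0.005, 0]
    - [0.022, 0, -0.012, 0]
    - [-0.01, 0, 0.005, 0]
    - [0.022, 0, -0.012, 0]
    - [0, 0, 0, 0]
    - [0, 0, 0, 0]

```text
clock: 33.2
eef_pos: [491.5, -242.2, 152.7]
eef_rot: [3.141, 1.072, -2.102]
wrist_force: [-0.3, -0.6, -0.7]
finger_gap: 67.0
finger_force: 40.0
```

Run:
```python
from h import *
M=plan([491,-235,220],149) 
f=[]
for k in range(4):
    c=cam("wrist"); f.append(manip.read_state()["wrist_force"])
print(np.mean(f,0).round(2),np.std(f,0).round(2))
w=c["frame"]; c2=cam("scene"); d=cam("top")
cv2.imwrite("pics/s7.png",np.hstack([cv2.resize(w,(480,300)),cv2.resize(c2["frame"][120:200,340:440],(320,300),interpolation=cv2.INTER_CUBIC)]))
```

```text
shift [-0.062   0.0041 -0.027 ] turn 0.005 alt -3.137 j [-0.94  0.59  1.59  0.94  1.58  2.42] pos [ 491.5 -242.2  152.7] zax [ 0.444  0.758 -0.478] yax [-0.863  0.506  0.   ] F [-0.3 -0.6 -0.7] gap 67.0 40.0 t 33.2
[-0.06  0.06 -1.91] [0.49 0.32 0.45]
```

View pics/s7.png

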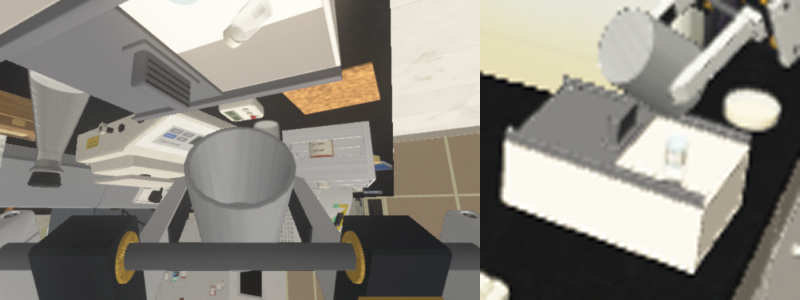

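Run:
```python
from h import *
s=manip.read_state();M=R.from_euler('xyz',s["eef_rot"]).as_matrix()
c=cam("wrist"); p=cloud(c); u=.878*M[:,0]-.478*M[:,2]; G=s["eef_pos"]-18.8*M[:,2]; b=G-58*u
d=p-b; h=d@u; r=np.linalg.norm(d-h[...,None]*u,axis=-1)
ins=(r<36)&(h>-5)&(h<95); print("n",ins.sum())
H,_,_=np.histogram2d(h[ins],r[ins],bins=[np.arange(-5,96,10),np.arange(0,37,4)]); print(H.astype(int))
# box contents from scene
th=np.radians(-4.7);X=np.array([np.cos(th),np.sin(th)]);Y=np.array([-X[1],X[0]])
for n in("scene","top","wrist"):
    k=cam(n);q=cloud(k)-np.array([517.2,-294,0]);bx=q[...,:2]@X;by=q[...,:2]@Y
    m=(bx>-98)&(bx<0)&(abs(by)<54)&(q[...,2]>8)&(q[...,2]<50)
    print(n,m.sum(),[(int(a*20-110),int(e*20-70),int(v)) for (a,e),v in np.ndenumerate(np.histogram2d(bx[m],by[m],bins=[np.arange(-110,11,20),np.arange(-70,71,20)])[0]) if v>8])
```

```text
n 19435
[[   0    0    0    0    0    0   11   36   23]
 [   0    0    0    0    0    0    0   49  401]
 [   0    0    0    0    0    0    0   92  564]
 [   0    0    0    0    0    0    0  240  696]
 [   0    0    0    0    0    0    0  491  829]
 [   0    0    0    0    0    0    0 1042 1006]
 [   0    0    0    0    0    0    0 1568 1306]
 [   0    0    0    0    0    0    0 1791 1591]
 [   0    0    0    0    0    0    0 2044 1584]
 [   0    0    0    0    0    0  150 2299 1622]]
scene 60 [(-50, -50, 20), (-50, -30, 35)]
top 49 [(-90, -50, 17), (-70, 30, 16)]
wrist 2271 [(-70, 10, 151), (-70, 30, 614), (-50, 10, 97), (-50, 30, 907), (-50, 50, 47), (-30, 30, 324), (-30, 50, 131)]
```

move_arm:
  moves:
    - [-0.02, 0, -0.011, 0]
    - [-0.05, 0, -0.027, 0]
    - [-0.08, 0, -0.044, 0]
    - [-0.1, 0, -0.055, 0]
    - [-0.1, 0, -0.055, 0]
    - [-0.1, 0, -0.055, 0]

```text
clock: 34.3
eef_pos: [483.1, -242.8, 255.1]
eef_rot: [-3.115, 1.077, -2.074]
wrist_force: [0.1, 0.3, -1.6]
finger_gap: 67.0
finger_force: 40.0
```

Run:
```python
from h import *
plan([491,-243,152],149)
th=np.radians(-4.7);X=np.array([np.cos(th),np.sin(th)]);Y=np.array([-X[1],X[0]])
I=[]
for n in("scene","top","wrist"):
    k=cam(n);q=cloud(k)-np.array([517.2,-294,0]);bx=q[...,:2]@X;by=q[...,:2]@Y
    m=(bx>-98)&(bx<0)&(abs(by)<54)&(q[...,2]>8)&(q[...,2]<50)
    print(n,m.sum(),[(int(a*20-110),int(e*20-70),int(v)) for (a,e),v in np.ndenumerate(np.histogram2d(bx[m],by[m],bins=[np.arange(-110,11,20),np.arange(-70,71,20)])[0]) if v>8])
    I.append(k["frame"])
cv2.imwrite("pics/s8.png",np.hstack([cv2.resize(I[0][110:210,330:440],(260,240)),cv2.resize(I[1][175:270,395:465],(200,240)),cv2.resize(I[2],(340,240))]))
```

```text
shift [ 0.089  -0.0056  0.0523] turn 0.018 alt -3.124 j [-0.96  0.45  1.55  0.95  1.71  2.55] pos [ 483.1 -242.8  255.1] zax [ 0.448  0.758 -0.474] yax [-0.864  0.503 -0.013] F [ 0.1  0.3 -1.6] gap 67.0 40.0 t 34.3
scene 64 [(-50, -50, 30), (-50, -30, 28)]
top 84 [(-70, 30, 24), (-50, 30, 31)]
wrist 0 []
```

View pics/s8.png

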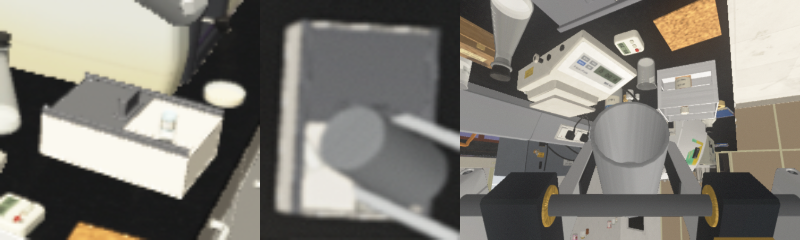

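move_arm:
  moves:
    - [0, 0, 0, -0.13]
    - [0, 0, 0, -0.27]
    - [0, 0, 0, -0.41]
    - [0, 0, 0, -0.55]
    - [0, 0, 0, -0.69]
    - [0, 0, 0, -0.83]
    - [0, 0, 0, -0.97]
    - [0, 0, 0, -1.11]
    - [0, 0, 0, -1.25]
    - [0, 0, 0, -1.39]
    - [0, 0, 0, -1.53]
    - [0, 0, 0, -1.67]

```text
clock: 35.65
eef_pos: [483.4, -242.8, 255.3]
eef_rot: [-2.067, -0.106, -0.476]
wrist_force: [0.4, 0.6, -1.8]
finger_gap: 67.0
finger_force: 40.0
```

move_arm:
  moves:
    - [0, 0, 0, -0.13]
    - [0, 0, 0, -0.27]
    - [0, 0, 0, -0.41]
    - [0, 0, 0, -0.55]
    - [0, 0, 0, -0.69]
    - [0, 0, 0, -0.83]
    - [0, 0, 0, -0.97]
    - [0, 0, 0, -1.11]
    - [0, 0, 0, -1.25]
    - [0, 0, 0, -1.39]
    - [0, 0, 0, -1.46]
    - [0, 0, 0, -1.46]

```text
clock: 36.85
eef_pos: [483.4, -242.8, 255.4]
eef_rot: [3.133, -1.078, 1.047]
wrist_force: [0.2, -0.5, -1.8]
finger_gap: 67.0
finger_force: 40.0
```

Run:
```python
from h import *
M=plan([466.1,-29.1,200],-31)
s=manip.read_state(); f=[]
th=np.radians(-4.7);X=np.array([np.cos(th),np.sin(th)]);Y=np.array([-X[1],X[0]])
for n in("scene","top"):
    k=cam(n);P=cloud(k);q=P-np.array([517.2,-294,0]);bx=q[...,:2]@X;by=q[...,:2]@Y
    m=(bx>-98)&(bx<0)&(abs(by)<54)&(q[...,2]>8)&(q[...,2]<50)
    print(n,m.sum(),[(int(a*20-110),int(e*20-70),int(v)) for (a,e),v in np.ndenumerate(np.histogram2d(bx[m],by[m],bins=[np.arange(-110,11,20),np.arange(-70,71,20)])[0]) if v>8])
    cv2.imwrite(f"pics/u_{n}.png",k["frame"])
u=.878*M[:,0]-.478*M[:,2]; print("u",u.round(3)); G=s["eef_pos"]-18.8*M[:,2]; b=G-58*u
d=P-b; h=d@u; r=np.linalg.norm(d-h[...,None]*u,axis=-1); m=(r<26)&(h>0)&(h<90); print("pot inside heights",m.sum(),np.percentile(h[m],[2,25,50,75,98]).round(0))
```

```text
shift [ 0.0347 -0.1234  0.1805] turn 0.008 alt -3.133 j [-0.95  0.45  1.55  0.95  1.71 -0.58] pos [ 483.4 -242.8  255.4] zax [ 0.448  0.758 -0.473] yax [ 0.862 -0.507  0.004] F [ 0.2 -0.5 -1.8] gap 67.0 40.0 t 36.85
scene 62 [(-50, -50, 19), (-50, -30, 36)]
top 91 [(-70, 30, 22), (-50, 30, 32)]
u [-0.006 -0.003  1.   ]
pot inside heights 179 [1. 3. 4. 6. 9.]
```

move_arm:
  moves:
    - [0.003, -0.012, 0.018, 0]
    - [0.01, -0.037, 0.054, 0]
    - [0.018, -0.063, 0.092, 0]
    - [0.026, -0.09, 0.132, 0]
    - [0.032, -0.112, 0.164, 0]
    - [0.035, -0.123, 0.18, 0]
    - [0.035, -0.123, 0.18, 0]
    - [0.035, -0.123, 0.18, 0]

```text
clock: 37.75
eef_pos: [466.6, -30.1, 201.5]
eef_rot: [3.132, -1.077, 1.047]
wrist_force: [0.0, -0.3, -1.9]
finger_gap: 67.1
finger_force: 40.0
```

Run:
```python
from h import *
plan([464,-29.1,60],-31)
th=np.radians(-4.7);X=np.array([np.cos(th),np.sin(th)]);Y=np.array([-X[1],X[0]])
for n in("scene","top"):
    k=cam(n);P=cloud(k);q=P-np.array([517.2,-294,0]);bx=q[...,:2]@X;by=q[...,:2]@Y
    m=(bx>-98)&(bx<0)&(abs(by)<54)&(q[...,2]>8)&(q[...,2]<50)
    print(n,m.sum(),[(int(a*20-110),int(e*20-70),int(v)) for (a,e),v in np.ndenumerate(np.histogram2d(bx[m],by[m],bins=[np.arange(-110,11,20),np.arange(-70,71,20)])[0]) if v>8])
```

```text
shift [-0.1248 -0.0034  0.0666] turn 0.008 alt -3.133 j [-0.69  0.21  2.02  1.09  1.38 -0.66] pos [466.6 -30.1 201.5] zax [ 0.448  0.758 -0.474] yax [ 0.862 -0.507  0.004] F [ 0.  -0.3 -1.9] gap 67.1 40.0 t 37.75
scene 61 [(-50, -50, 23), (-50, -30, 32)]
top 197 [(-110, -50, 17), (-110, -30, 24), (-90, -50, 20), (-90, -30, 17), (-70, 30, 14), (-50, -50, 24), (-50, 30, 30)]
```

move_arm:
  moves:
    - [-0.015, 0, 0.008, 0]
    - [-0.05, -0.001, 0.026, 0]
    - [-0.085, -0.002, 0.045, 0]
    - [-0.11, -0.003, 0.059, 0]
    - [-0.122, -0.003, 0.065, 0]
    - [-0.127, -0.003, 0.068, 0]
    - [-0.13, -0.003, 0.069, 0]
    - [-0.132, -0.003, 0.0705, 0]
    - [-0.132, -0.003, 0.0705, 0]

```text
clock: 38.75
eef_pos: [464.8, -29.5, 52.3]
eef_rot: [3.128, -1.077, 1.051]
wrist_force: [0.9, -0.4, 0.4]
finger_gap: 67.1
finger_force: 40.0
```

Run:
```python
from h import *
plan([464,-29.1,52])
```

```text
shift [-0.0002 -0.0009  0.0001] turn 0 alt 0.0 j [-0.69  0.54  2.06  1.18  1.23 -1.01] pos [464.8 -29.5  52.3] zax [ 0.45   0.757 -0.474] yax [ 0.862 -0.507  0.007] F [ 0.9 -0.4  0.4] gap 67.1 40.0 t 38.75
```

move_arm:
  moves:
    - [-0.001, 0, 0.0005, 0]
    - [-0.001, 0, 0.0005, 0]

```text
clock: 38.95
eef_pos: [465.0, -29.5, 52.0]
eef_rot: [3.126, -1.079, 1.053]
wrist_force: [0.0, -3.1, 10.8]
finger_gap: 67.0
finger_force: 39.9
```

move_arm:
  moves:
    - [0, 0, 0, 0]
    - [0, 0, 0, 0]
    - [0, 0, 0, 0]
    - [0, 0, 0, 0]
    - [0, 0, 0, 0]
  jaw: 0.094

```text
clock: 39.45
eef_pos: [464.2, -29.1, 50.4]
eef_rot: [3.131, -1.077, 1.048]
wrist_force: [0.0, -0.7, -0.3]
finger_gap: 93.7
finger_force: 0.0
```

move_arm:
  moves:
    - [0, 0, -0.01, 0]
    - [0, 0, -0.03, 0]
    - [0, 0, -0.06, 0]
    - [0, 0, -0.1, 0]
    - [0, 0, -0.14, 0]
    - [0, 0, -0.18, 0]
    - [0, 0, -0.18, 0]
    - [0, 0, -0.18, 0]

```text
clock: 40.25
eef_pos: [383.2, -166.0, 135.8]
eef_rot: [3.13, -1.077, 1.047]
wrist_force: [0.0, -0.2, -1.1]
finger_gap: 94.0
finger_force: 0.0
```

Run:
```python
from h import *
from scipy.optimize import least_squares
plan([464,-29.1,52])
c=cam("top"); p=cloud(c); z=np.nan_to_num(p[...,2],nan=-999)
q=p[(np.hypot(p[...,0]-452,p[...,1]+42)<60)&(z>84)&(z<99)]
print("pot",least_squares(lambda t:np.hypot(q[:,0]-t[0],q[:,1]-t[1])-32,[455,-42],loss='soft_l1',f_scale=2).x.round(1),len(q),"rim z",np.median(q[:,2]).round(1))
A=np.c_[q[:,:2]-q[:,:2].mean(0),np.ones(len(q))]; print("rim slope",np.linalg.lstsq(A,q[:,2],rcond=None)[0].round(3))
b=p[(abs(p[...,0]-520)<30)&(abs(p[...,1]+295)<40)&(z>82)&(z<99)]; print("bar",np.nanmedian(b,0).round(1),len(b))
```

```text
shift [ 0.0016 -0.0005  0.1797] turn 0 alt 0.0 j [-1.04  0.4   1.96  0.88  1.53 -0.91] pos [ 383.2 -166.   135.8] zax [ 0.45   0.757 -0.474] yax [ 0.861 -0.508  0.005] F [ 0.  -0.2 -1.1] gap 94.0 0.0 t 40.25
pot [458.  -43.2] 111 rim z 90.9
rim slope [ 2.7000e-02 -1.8000e-02  9.1022e+01]
bar [ 525.4 -291.3   92.7] 85
```

```bash
python3 -c "
from cell import manip; print(manip.sign_off())"
```

```text
the job is handed in; nothing more can be done
None
```

The job is handed in (the hand-in returned no verdict): the shutter is open about 99 mm, all three vials lie in the waste box, and the empty pot stands released and upright on the mat, about 6 mm from its centre. I got the slant by pushing the arm against its reach limit, since the moves can only turn about the tool's own axis. I did not measure the bystanders again at the end.

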